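# Get the vial from between the bottles and repack the box

### The job

Clear both bottles out of the white transport box and stand them on the dark mat, take the glass vial that stood between them and lower it gently into the round metal vial stand, then set the wooden block upright and square in the gap where the vial was, so that nothing can shift. Last, put each bottle back upright in the box in the very place where it stood at the start. Keep the bottles and the vial upright, and leave the two petri dishes and the bench timer where they are.

Things in the scene. Friction and masses are not known exactly. Their poses are not given: they have to be found in the camera images.
- carry_box: White open box, fixed. Outside 76 (x) x 188 (y) x 18 mm high, walls and floor 4 mm (68 x 180 inside), no dividers; a lug stands out 9 mm at each y end. Origin: centre of its underside, z up, y along it. The bottles start about 56 mm either side of the centre along y (either way round), the vial between. The block belongs at the centre, its 56 mm side along x. Grip bottles across the box (along x).
- side_mat: Dark rubber mat lying fixed on the worktop, 105 (x) x 215 (y) x 3 mm. Origin: centre of its underside, y along its length. Room for the two bottles side by side along y, about 110 mm apart.
- vial_stand: Round bare-metal vial stand, fixed: a cup of 50 mm outside and 40 mm inside diameter on a 70 mm flange, rim 20 mm high, inner floor 6 mm above the worktop. Origin: centre of its underside, z up. The vial stands upright in the cup.
- tall_bottle_center (a point): The taller bottle: slender, round, white, with a red cap; 52 mm diameter, 164 mm high, straight-sided up to at least 100 mm, about 0.17 kg. This point is on its axis half-way up (82 mm above its underside), z up.
- short_bottle_center (a point): The shorter bottle: round, brown, with a black cap and a blank pale label; 56 mm diameter, 120 mm high, straight-sided up to about 75 mm, about 0.17 kg. This point is on its axis half-way up (60 mm above its underside), z up.
- vial_center (a point): Stoppered clear glass vial, round, 30 mm diameter, 70 mm high, about 0.03 kg. This point is on its axis half-way up (35 mm), z up. Grip it in its upper half, so that the fingertips stay above the rims of box and stand.
- block_center (a point): Plain light wooden packing block, 56 (x) x 42 (y) x 64 mm high (z), about 0.09 kg, standing loose behind the vial stand. This point is its centre, 32 mm above its underside; its axes run along its edges, z up.
- dish_red: Bystander: closed petri dish with dark red filling, 90 mm diameter, 15 mm high, loose in front of the vial stand. Origin: centre of its underside.
- dish_amber: Bystander: closed petri dish with amber filling, 90 mm diameter, 15 mm high, loose at the right of the worktop. Origin: centre of its underside.
- timer: Bystander: small pale bench timer, 45 (x) x 70 (y) x 29 mm high, loose at the right of the worktop. Origin: centre of its underside. Further right stands a desk lamp about 0.45 m high whose rods lean over the worktop: keep the arm clear of it.
Not all that is in view belongs to the job. There is more than one size of the part that bears block_center; the job needs the larger. What is shaped like the part that bears tall_bottle_center but blue is not meant.

How it is judged:
On the way, in this order (a step that is already met when the one before it is completed fails the run):
1. both bottles stand on the dark mat (x of tall_bottle_center in the frame of side_mat between -0.055 and 0.055 m and y of tall_bottle_center in the frame of side_mat between -0.11 and 0.11 m and height (world z) of tall_bottle_center below 0.091 m and angle between each of tall_bottle_center, short_bottle_center's own z axis and vertical below 0.12 rad and x of short_bottle_center in the frame of side_mat between -0.055 and 0.055 m and y of short_bottle_center in the frame of side_mat between -0.11 and 0.11 m and height (world z) of short_bottle_center below 0.069 m), for 0.2 s.
2. the vial stands in the metal stand (horizontal distance between vial_center and vial_stand below 0.01 m and z of vial_center in the frame of vial_stand below 0.047 m and angle between vial_center's own z axis and vertical below 0.15 rad), for 0.2 s.
3. the block stands in the gap in the middle of the box (x of block_center in the frame of carry_box between -0.012 and 0.012 m and y of block_center in the frame of carry_box between -0.015 and 0.015 m and z of block_center in the frame of carry_box below 0.042 m and angle between block_center's own z axis and vertical below 0.12 rad and angle between the y axis of block_center and the y axis of carry_box, either way round below 0.3 rad), for 0.2 s.
4. both bottles are back in the box where each stood (distance of each of tall_bottle_center, short_bottle_center from where it was at the start of the episode below 0.015 m and angle between each of tall_bottle_center, short_bottle_center's own z axis and vertical below 0.12 rad), for 0.2 s.
At the end, for the whole second after the job is handed in: Each bottle upright in the box within 15 mm of its start; block upright on the box floor, within 12 mm across and 15 mm along of the centre, square within 0.3 rad; vial upright on the stand's floor within 10 mm of its axis; all at rest (all of step 2 and all of step 3 and all of step 4 and linear speed of each of tall_bottle, short_bottle, vial, block below 0.02 m/s); the robot touches nothing.
It fails at once if a petri dish or the bench timer is shifted by more than 20 mm (distance of any of dish_red, dish_amber, timer from where it was at the start of the episode above 0.02 m).
It fails at once if a bottle or the vial is tipped by more than about 35 degrees (angle between any of tall_bottle_center, short_bottle_center, vial_center's own z axis and vertical above 0.6 rad).
It fails at once if the vial is dropped (falls freely at over 0.7 m/s) (linear speed of vial above 0.7 m/s and contact force between vial and the fingers below 0.05 N).
It also fails if it takes over 136 s, if anything falls off the work surface, if the arm or the gripper's body presses on something with over 40 N, if the wrist force passes 120 N, or if a joint passes its speed limit or range.

### The arm

A 7-joint arm with a two-finger parallel gripper is mounted at the origin on a cart in front of the work surface, level with it; the furniture and walls round the work are solid. World frame = base frame: x ahead of the robot, y to its left, z up, the work surface at z = 0. Lengths are in m, angles in rad, forces in N, time in s.
With the tool pointing down it reaches from about 0.425 to 0.875 m from the base axis. Payload 4.7 kg.
Tool frame: the origin (TCP) lies between the finger pads; the fingertips stand 14 mm ahead of it and the grasp point (between the pads) lies 5 mm behind it; z points along the fingers, y is the line along which they close (so a half turn about z gives the same grasp; the last joint's range is limited). The gripper opens to 87 mm and grips with 3 to 60 N. Pads are 19 mm wide; open, the fingers measure 117 mm over their backs; the gripper's body (75 mm by 190 mm) begins 51 mm behind the grasp point.
Start: joints at [1.227, 0.321, -0.07, 1.45, 0.023, 1.371, -0.057], TCP at [0.228, -0.609, 0.213] pointing down, gripper open.
Joint ranges: [-2.86, 2.86], [-0.3, 2.09], [-1.38, 1.24], [0.06, 2.45], [-1.56, 4.7], [0.09, 2.05], [-2.69, 2.69]. Speed limits (rad/s): [2.57, 2.57, 3.14, 3.14, 3.14, 3.14, 3.14].

### API

Orientations are given as a rotation vector (axis times angle).
In Python, from bench import ctrl gives the robot as it stands.
- The arm moves only by the tool step_arm, never from a script. Its argument "commands" is a list of rows, each an object with "travel": the shift along the tool's x, y, z in m, a list of three; "turn": the turn, a rotation vector about the tool's x, y, z in degrees, a list of three. A call has 1 to 5 rows; each row is the pose to reach, as a shift and turn from the pose commanded when the call began, along the tool's axes at that moment; what a row does not reach only later rows make up. A row lasts 1/10 s, in which the tool goes at most 50 mm and 8.59 degrees, less where a joint would pass 70% of its speed; a pose out of reach is approached as far as the arm can. A call with a gripper value outside its range is refused whole. "gripper" is the opening, from 0 (shut) to 1 (fully open), set as the call begins (left out, the last holds). The fingers move at their own pace and stop on an object; "force" is the grip in N (left out, the last holds). Time passes only in rows, so rows that repeat a pose let the fingers close. It gives the time, the measured TCP pose, the force, the opening and the grip force at its end, in the units of the state.
- ctrl.get_state(): the state, without advancing time (a new reading comes with each control period).
- ctrl.get_image(name): name is "side" or "top" or "wrist"; returns the picture (400x640x3 uint8, red, green, blue); there is no depth.
- ctrl.camera_model(name): a dict with "fx", "fy", "cx", "cy" (pixels), "R" (3x3) and "t" (3): a world point X has camera coordinates R X + t; the wrist camera has in their place "T_tool_cam" (4x4, takes a point from camera to tool coordinates, whose origin is the TCP and whose axes are the flange's). Camera axes: x right, y down, z forward; pixel columns grow to the right and rows downward; lengths in m; the calibration is good to about 2 mm. A picture is of the moment at which its call begins: read the wrist's pose just before it. camera_model takes no time and is no camera call.
- ctrl.close_job(): hands the job in; it is judged then, once.
The state is a dict: "time": time; "joint_positions": joint angles; "qd": joint speeds; "joint_torque": joint torques, N m; "position": TCP position; "tool_rot": TCP orientation; "ft_force": force on the tool from outside, world axes, zero at the start; "torque": the same for the moment, N m; "grip_width": opening from 0.0 (shut) to 1.0 (fully open); "grip_force": force on a finger pad.
Only numpy, scipy, OpenCV 4.12 (cv2) and the standard library are available. Lean on these libraries where they do the work, as an engineer would, in place of code of your own. Each camera call takes 0.05 s, during which the arm holds its last target. There are 200 camera calls.

## Working session

There is one attempt and no reset: what is moved stays moved. The work goes in short steps, Python scripts to look and compute and a tool call to move; the robot and the scene stay as the last step left them, time stands still between calls to the robot, and variables do not carry over. Pictures are saved under pics/ and viewed, at most 14 in all, crops included, and the job is handed in when it is done.

Besides the shell and the picture viewer there is one more tool, called as name(argument=value, ...), one argument or row to a line, values as JSON. step_arm: Moves the arm, as the interface text tells. Its arguments: {"type":"object","properties":{"commands":{"type":"array"},"gripper":{"type":"number"},"force":{"type":"number"}},"required":["commands"]}

```bash
mkdir -p pics; ls
python3 - <<'E'
from bench import ctrl
import cv2,numpy as np
for n in ("top","side"):
    im=ctrl.get_image(n); cv2.imwrite(f"pics/{n}0.png",im[:,:,::-1])
    m=ctrl.camera_model(n); print(n,m['fx'],m['cx'],m['cy'],(-np.array(m['R']).T@np.array(m['t'])).round(3),np.array(m['R']).round(3).tolist())
print({k:np.round(v,3).tolist() for k,v in ctrl.get_state().items()})
print(ctrl.camera_model("wrist"))
E
```

```text
pics
top 515.5344557252189 322.0936190294834 203.10127234652467 [0.389 0.034 1.323] [[0.016, -1.0, -0.017], [-0.996, -0.014, -0.089], [0.088, 0.018, -0.996]]
side 375.31247256821115 317.39421405040673 197.6132118964463 [0.029 0.873 0.523] [[-0.877, -0.48, -0.025], [-0.18, 0.376, -0.909], [0.446, -0.793, -0.416]]
{'time': 0.1, 'joint_positions': [1.227, 0.322, -0.07, 1.452, 0.023, 1.371, -0.057], 'qd': [0.0, -0.0, 0.0, -0.003, -0.001, -0.001, 0.001], 'joint_torque': [0.0, -49.257, -0.406, -31.34, -0.064, 0.039, 0.0], 'position': [0.227, -0.608, 0.212], 'tool_rot': [-3.09, -0.559, 0.001], 'ft_force': [-0.536, 0.688, -0.176], 'torque': [0.045, -0.049, 0.019], 'grip_force': 0.0, 'grip_width': 0.997}
{'fx': 308.3699202163034, 'fy': 308.3699202163034, 'cx': 321.69149169283344, 'cy': 196.60372177469225, 'T_tool_cam': array([[-2.29967690e-04, -9.58579462e-01, -2.84825145e-01,
         7.84387686e-02],
       [ 9.99999315e-01,  1.06487727e-04, -1.16578359e-03,
        -4.18743907e-04],
       [ 1.14782659e-03, -2.84825218e-01,  9.58578780e-01,
        -1.71489445e-01],
       [ 0.00000000e+00,  0.00000000e+00,  0.00000000e+00,
         1.00000000e+00]])}
```

View pics/top0.png

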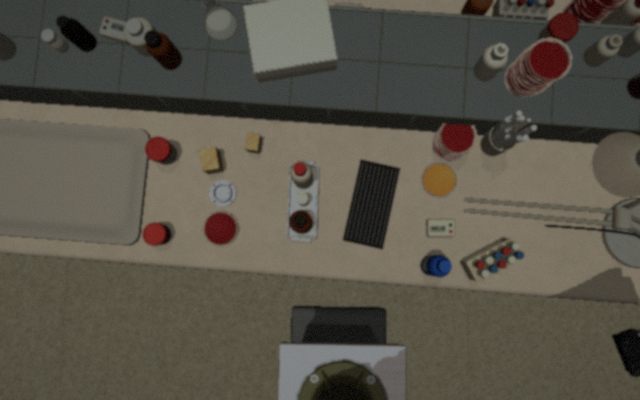

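View pics/side0.png

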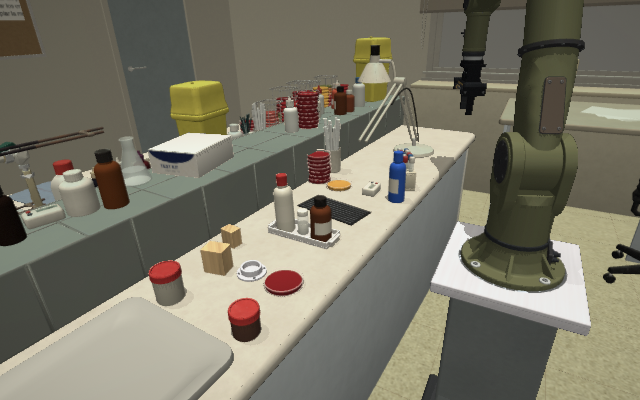

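The top view shows the box at about (304,200), with the red-capped tall bottle at (300,170), the vial at (304,198) and the brown bottle at (301,221). The mat is at (371,204), the stand at (222,193), the big block at (210,160), the small block at (253,142), the red dish at (220,228), amber at (438,180) and the timer at (440,228).

```bash
cat > h.py <<'E'
from bench import ctrl
import cv2,numpy as np
from scipy.spatial.transform import Rotation as Ro
def cam(n,st=None):
    m=ctrl.camera_model(n)
    K=np.array([[m['fx'],0,m['cx']],[0,m['fy'],m['cy']],[0,0,1]])
    if n=="wrist":
        T=np.eye(4);T[:3,:3]=Ro.from_rotvec(st['tool_rot']).as_matrix();T[:3,3]=st['position']
        W=T@np.array(m['T_tool_cam']);return K,W[:3,:3],W[:3,3]
    R=np.array(m['R']);return K,R.T,-R.T@np.array(m['t'])
def onplane(c,uv,z):
    K,R,p=c
    d=R@np.linalg.inv(K)@np.append(uv,1.);return p+d*(z-p[2])/d[2]
def proj(c,X):
    K,R,p=c
    q=K@R.T@(np.asarray(X,float)-p);return q[:2]/q[2]
def blobs(mask,amin=40):
    cs,_=cv2.findContours(mask.astype(np.uint8),cv2.RETR_EXTERNAL,cv2.CHAIN_APPROX_NONE)
    return [c for c in cs if cv2.contourArea(c)>amin]
E
python3 - <<'E'
from h import *
im=cv2.imread("pics/top0.png")
cv2.imwrite("pics/topz.png",cv2.resize(im[125:255,190:410],None,fx=3.6,fy=3.6,interpolation=cv2.INTER_CUBIC))
c=cam("top"); hsv=cv2.cvtColor(im,cv2.COLOR_BGR2HSV);H,S,V=cv2.split(hsv)
roi=np.zeros(V.shape,bool);roi[130:260,185:470]=1
def show(n,mk,z,a=25):
    for k in blobs(mk&roi,a):
        (u,v),(w,h),an=r=cv2.minAreaRect(k); b=[onplane(c,p,z) for p in cv2.boxPoints(r)]
        print(n,(round(u,1),round(v,1)),(round(w,1),round(h,1)),"xy",onplane(c,(u,v),z)[:2].round(4),"edges",[(round(np.linalg.norm(b[i+1]-b[i]),3),round(np.degrees(np.arctan2(*(b[i+1]-b[i])[1::-1])),1)) for i in (0,1)])
show("red",(S>150)&((H<8)|(H>172))&(V>70),.164)
show("dark",(V<60),.003)
show("white",(S<45)&(V>110),.018)
show("wood",(H>12)&(H<28)&(S>95)&(V>100),.064)
E
```

```text
red (220.0, 228.5) (29.0, 28.0) xy [0.4307 0.2846] edges [(np.float64(0.064), np.float64(-89.2)), (np.float64(0.065), np.float64(-178.2))]
red (299.7, 168.4) (11.2, 10.7) xy [0.5699 0.1075] edges [(np.float64(0.024), np.float64(-62.4)), (np.float64(0.026), np.float64(-152.6))]
red (455.5, 140.0) (20.0, 27.0) xy [ 0.6397 -0.2454] edges [(np.float64(0.061), np.float64(-89.3)), (np.float64(0.046), np.float64(179.5))]
dark (432.5, 257.0) (4.0, 19.0) xy [ 0.3725 -0.2241] edges [(np.float64(0.048), np.float64(-89.1)), (np.float64(0.01), np.float64(179.7))]
dark (301.0, 221.5) (21.9, 20.5) xy [0.4576 0.1116] edges [(np.float64(0.053), np.float64(-44.0)), (np.float64(0.056), np.float64(-134.1))]
dark (305.7, 182.4) (7.6, 16.6) xy [0.5587 0.1015] edges [(np.float64(0.043), np.float64(-59.2)), (np.float64(0.02), np.float64(-149.5))]
dark (371.0, 203.8) (39.7, 82.0) xy [ 0.5057 -0.0673] edges [(np.float64(0.212), np.float64(-11.5)), (np.float64(0.102), np.float64(-101.6))]
dark (217.9, 163.1) (12.1, 24.2) xy [0.6061 0.3304] edges [(np.float64(0.063), np.float64(-21.2)), (np.float64(0.032), np.f
[... 291 characters left out ...]
2))]
white (302.1, 207.9) (32.7, 68.1) xy [0.4916 0.1086] edges [(np.float64(0.174), np.float64(-1.8)), (np.float64(0.084), np.float64(-92.3))]
white (312.4, 162.8) (15.6, 4.7) xy [0.6077 0.0844] edges [(np.float64(0.012), np.float64(-27.8)), (np.float64(0.04), np.float64(-118.5))]
wood (439.0, 179.5) (31.0, 32.0) xy [ 0.5625 -0.2286] edges [(np.float64(0.078), np.float64(-89.3)), (np.float64(0.077), np.float64(179.6))]
wood (208.8, 158.8) (20.9, 15.5) xy [0.6067 0.3398] edges [(np.float64(0.039), np.float64(-80.4)), (np.float64(0.053), np.float64(-169.4))]
wood (252.2, 141.4) (11.7, 15.9) xy [0.6515 0.2332] edges [(np.float64(0.04), np.float64(-7.7)), (np.float64(0.029), np.float64(-98.9))]
```

View pics/topz.png

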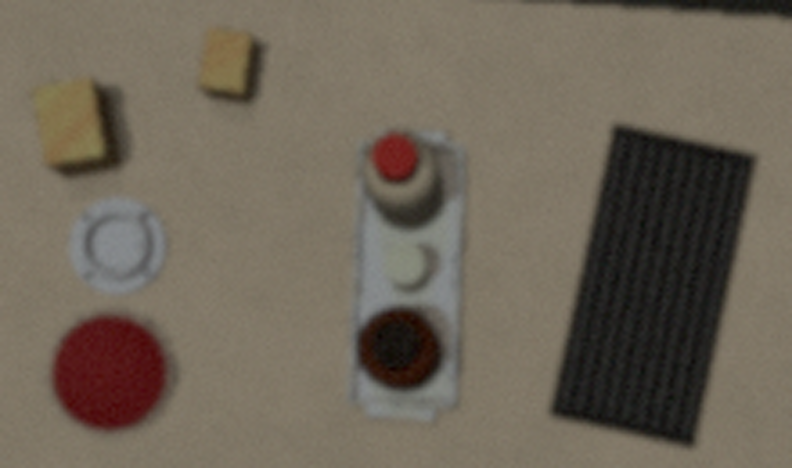

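The zoomed top view shows the box rim corners at crop (360,140), (465,147), (457,408) and (352,403). The stopper is at (404,264), the caps at (395,157) and (395,343), the stand at (118,245), and the big block's top face has corners (36,92), (94,78), (106,160) and (48,170).

Run:
```python
from h import *
c=cam("top"); q=lambda u,v,z:onplane(c,(u/3.6+190-.36,v/3.6+125-.36),z)[:2].round(4)
b=np.array([q(*p,.018) for p in((360,140),(465,147),(457,408),(352,403))]);print("box",b.mean(0),b.tolist(),np.degrees(np.arctan2(*((b[0]+b[1]-b[2]-b[3])[::-1]))))
for n,u,v,z in(("tall",395,157,.168),("short",395,343,.124),("vial",406,264,.074),("stand",118,245,.012)):print(n,q(u,v,z))
k=np.array([q(*p,.064) for p in((36,92),(94,78),(106,160),(48,170))]);print("block",k.mean(0),np.degrees(np.arctan2(*((k[0]+k[1]-k[2]-k[3])[::-1]))))
im=cv2.imread("pics/side0.png")
cv2.imwrite("pics/sidez.png",cv2.resize(im[165:255,190:350],None,fx=5,fy=5,interpolation=cv2.INTER_CUBIC))
cs=cam("side"); t=q(395,157,.168)
for h in (0,.1,.11,.12,.13,.14,.164): print(h,((proj(cs,[*t,.004+h])-[190,165])*5).round(0))
```

```text
box [0.50995  0.106375] [[0.605, 0.1427], [0.6009, 0.0679], [0.4158, 0.0705], [0.4181, 0.1444]] -0.6622604298384721
tall [0.5696 0.108 ]
short [0.4549 0.1084]
vial [0.5113 0.1051]
stand [0.5281 0.3143]
block [0.60525 0.3384 ] 10.39550427208538
0 [471. 317.]
0.1 [460. 156.]
0.11 [458. 139.]
0.12 [457. 123.]
0.13 [456. 105.]
0.14 [455.  88.]
0.164 [452.  46.]
```

View pics/sidez.png

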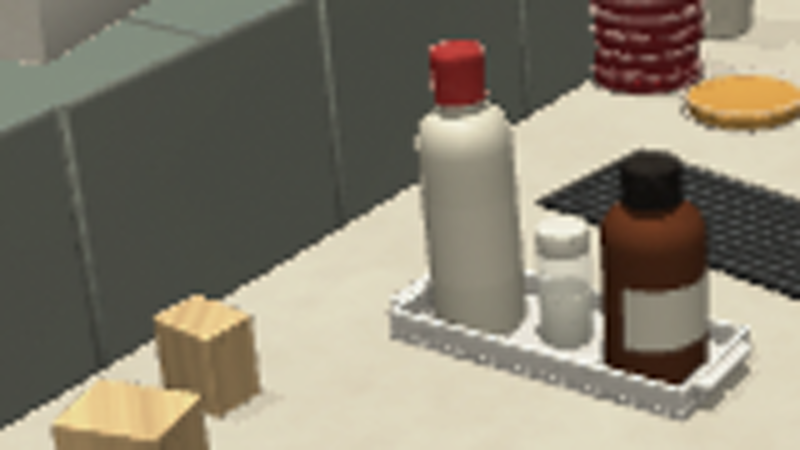

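The side crop shows the tall bottle straight-sided up to about 120 mm (shoulder at crop row 120), so a grasp at 118 mm leaves clearance under the palm. My first move is inward, away from the lamp.

step_arm(
  commands=[
    {"travel": [0.006,-0.045,-0.01],"turn": [0,0,0]},
    {"travel": [0.012,-0.09,-0.02],"turn": [0,0,0]},
    {"travel": [0.018,-0.135,-0.03],"turn": [0,0,0]},
    {"travel": [0.024,-0.18,-0.04],"turn": [0,0,0]},
  ],
  gripper=1,
)

```text
time: 0.5
position: [0.1865, -0.4298, 0.2526]
tool_rot: [-3.09, -0.559, 0.001]
ft_force: [1.9, 0.4, 1.3]
grip_width: 1.002
grip_force: 0.0
```

```bash
cat > s.py <<'E'
import sys
from h import *
# usage: s.py x y z toolx_deg  -> travel/turn from current to target (tool down), as printed
s=ctrl.get_state(); R=Ro.from_rotvec(s['tool_rot']); p=np.array(s['position'])
print("t",round(s['time'],2),"p",p.round(4),"yaw",np.degrees(np.arctan2(*R.as_matrix()[1::-1,0])).round(2),"down",R.as_matrix()[2,2].round(4),"f",np.round(s['ft_force'],1),"grip",round(s['grip_width'],3),round(s['grip_force'],1),"j",np.round(s['joint_positions'],2))
a=list(map(float,sys.argv[1:]))
while len(a)>=4:
    x,y,z,w=a[:4];a=a[4:];w=np.radians(w)
    T=Ro.from_matrix(np.array([[np.cos(w),np.sin(w),0],[np.sin(w),-np.cos(w),0],[0,0,-1]]))
    print((x,y,z),"travel",R.inv().apply(np.array([x,y,z])-p).round(4),"turn",np.degrees((R.inv()*T).as_rotvec()).round(2))
E
python3 s.py .33 -.31 .26 -.7
python3 - <<'E'
from h import *
im=ctrl.get_image("side");cv2.imwrite("pics/s1.png",cv2.resize(im[0:200,330:550,::-1],None,fx=3,fy=3,interpolation=cv2.INTER_CUBIC))
E
```

```text
t 0.5 p [ 0.1865 -0.4298  0.2526] yaw 20.5 down -1.0 f [1.9 0.4 1.3] grip 1.002 0.0 j [ 1.22 -0.08 -0.11  1.81 -0.01  1.41 -0.1 ]
(0.33, -0.31, 0.26) travel [ 0.1764 -0.062  -0.0073] turn [-7.00e-02  2.00e-02  2.12e+01]
```

View pics/s1.png

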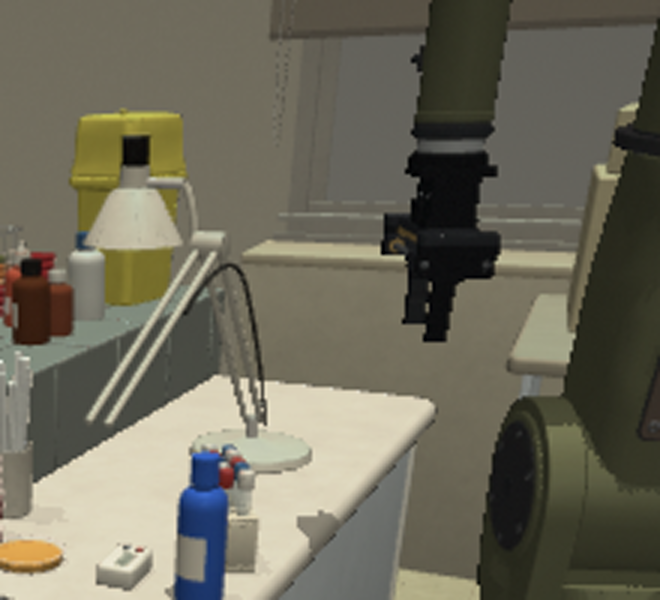

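The side crop shows the lamp rods' free end at side pixel (361,140), top pixel (465,205), and the elbow at side (399,80), top (606,213). I'll triangulate both points.

```bash
python3 - <<'E'
from h import *
P=[]
for n in("top","side"):
    K,R,p=cam(n);P.append(K@np.c_[R.T,-R.T@p])
for a,b in(((465,203),(361,140)),((607,213),(399,80))):
    X=cv2.triangulatePoints(P[0],P[1],np.float64(a),np.float64(b)).ravel();X=X[:3]/X[3];print(X.round(3),[proj(cam(n),X).round(0) for n in("top","side")])
E
python3 s.py .27 -.36 .26 0 .34 -.28 .26 -.7 .40 -.17 .27 -.7
```

```text
[ 0.495 -0.263  0.173] [array([465., 203.]), array([361., 140.])]
[ 0.459 -0.49   0.339] [array([608., 216.]), array([396.,  80.])]
t 0.55 p [ 0.1858 -0.4241  0.2548] yaw 20.62 down -1.0 f [-1.8  7.4 -0.5] grip 1.0 0.0 j [ 1.22 -0.09 -0.11  1.82 -0.01  1.41 -0.1 ]
(0.27, -0.36, 0.26) travel [ 0.1014 -0.0303 -0.0051] turn [-0.19  0.03 20.62]
(0.34, -0.28, 0.26) travel [ 0.1951 -0.0805 -0.0049] turn [-0.19  0.03 21.32]
(0.4, -0.17, 0.27) travel [ 0.29   -0.1624 -0.0146] turn [-0.19  0.03 21.32]
```

step_arm(
  commands=[
    {"travel": [0.045,-0.015,-0.003],"turn": [0,0,4]},
    {"travel": [0.09,-0.03,-0.006],"turn": [0,0,8]},
    {"travel": [0.133,-0.05,-0.01],"turn": [0,0,13]},
    {"travel": [0.175,-0.075,-0.015],"turn": [0,0,17]},
    {"travel": [0.21,-0.105,-0.02],"turn": [0,0,21.3]},
  ],
)

```text
time: 1.05
position: [0.3485, -0.2581, 0.2729]
tool_rot: [-3.141, 0.025, -0.0]
ft_force: [0.9, 0.4, 0.2]
grip_width: 0.999
grip_force: 0.0
```

```bash
python3 s.py .47 -.02 .28 -.7 .51 .1064 .30 -.7 .569 .107 .25 -.7
```

```text
t 1.05 p [ 0.3485 -0.2581  0.2729] yaw -0.92 down -1.0 f [0.9 0.4 0.2] grip 0.999 0.0 j [ 1.03 -0.16 -0.4   1.84 -0.06  1.45 -0.94]
(0.47, -0.02, 0.28) travel [ 0.1176 -0.24   -0.007 ] turn [-0.02 -0.01 -0.22]
(0.51, 0.1064, 0.3) travel [ 0.1556 -0.3671 -0.0269] turn [-0.02 -0.01 -0.22]
(0.569, 0.107, 0.25) travel [ 0.2146 -0.3686  0.0231] turn [-0.02 -0.01 -0.22]
```

step_arm(
  commands=[
    {"travel": [0.018,-0.043,-0.01],"turn": [0,0,0]},
    {"travel": [0.035,-0.086,-0.02],"turn": [0,0,0]},
    {"travel": [0.053,-0.129,-0.03],"turn": [0,0,0]},
    {"travel": [0.07,-0.172,-0.035],"turn": [0,0,0]},
    {"travel": [0.088,-0.213,-0.04],"turn": [0,0,0]},
  ],
)

```text
time: 1.55
position: [0.4384, -0.0462, 0.3134]
tool_rot: [3.141, -0.021, 0.001]
ft_force: [0.6, -0.6, -0.3]
grip_width: 0.999
grip_force: 0.0
```

step_arm(
  commands=[
    {"travel": [0.015,-0.04,-0.01],"turn": [0,0,0]},
    {"travel": [0.03,-0.08,-0.015],"turn": [0,0,0]},
    {"travel": [0.045,-0.12,-0.02],"turn": [0,0,0]},
    {"travel": [0.055,-0.155,-0.02],"turn": [0,0,0]},
    {"travel": [0.055,-0.155,-0.02],"turn": [0,0,0]},
  ],
)

```text
time: 2.05
position: [0.495, 0.1123, 0.3331]
tool_rot: [-3.137, 0.007, -0.0]
ft_force: [-0.2, 0.3, 0.2]
grip_width: 1.001
grip_force: 0.0
```

```bash
python3 s.py .569 .107 .25 -.7
python3 - <<'E'
from h import *
s=ctrl.get_state();im=ctrl.get_image("wrist")
c=cam("wrist",s);np.save("c1.npy",np.array([c[0],c[1],np.diag(c[2])]))
cv2.imwrite("pics/w1.png",im[:,:,::-1])
for n,X in dict(tall=(.5695,.108,.168),short=(.455,.1085,.124),vial=(.511,.105,.074)).items():print(n,proj(c,X).round(0))
E
```

```text
t 2.05 p [0.495  0.1123 0.3331] yaw -0.24 down -1.0 f [-0.2  0.3  0.2] grip 1.001 0.0 j [ 0.71  0.02 -0.98  1.57  0.02  1.56 -1.85]
(0.569, 0.107, 0.25) travel [0.074  0.0054 0.083 ] turn [-0.25 -0.    0.46]
tall [327. 109.]
short [326. 200.]
vial [328. 151.]
```

View pics/w1.png

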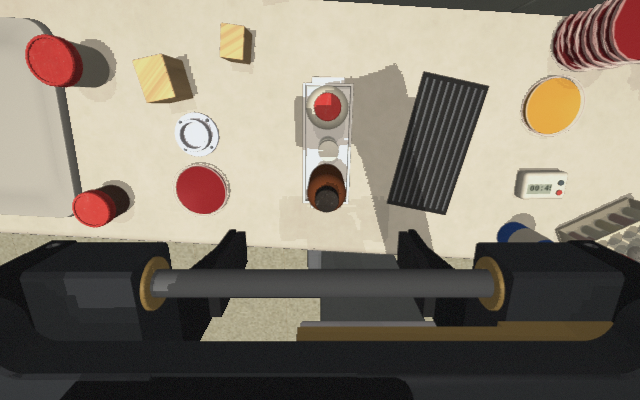

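The wrist view shows the red cap at (327,106), the stopper at (328,147), the black cap at (326,198), the box spanning (304,83) to (350,203), the stand at (196,133) and the mat at (438,142). I'll measure from these.

Run:
```python
from h import *
a=np.load("c1.npy");c=(a[0],a[1],np.diag(a[2]));im=cv2.imread("pics/w1.png")
H,S,V=cv2.split(cv2.cvtColor(im,cv2.COLOR_BGR2HSV))
def go(n,mk,r,z):
    m=np.zeros(V.shape,bool);m[r[1]:r[3],r[0]:r[2]]=1
    for k in blobs(mk&m,60):
        R=cv2.minAreaRect(k);b=[onplane(c,p,z) for p in cv2.boxPoints(R)]
        print(n,np.round(R[0],1),onplane(c,R[0],z)[:2].round(4),[(round(float(np.linalg.norm(b[i+1]-b[i])),3),round(float(np.degrees(np.arctan2(*(b[i+1]-b[i])[1::-1]))),1)) for i in(0,1)])
go("red",(S>140)&(V>60)&((H<8)|(H>172)),(300,80,350,130),.168)
go("cap",(V<75),(308,180,345,215),.124)
go("ringdark",(S<60)&(V>170),(165,105,225,160),.0035)
go("mat",V<110,(385,65,492,218),.003)
go("woodtop",(S>70)&(V>200)&(H>10)&(H<32),(130,45,200,110),.064)
cs=[(304,82.5),(350.5,83),(349,203),(302.5,203)]
cv2.imwrite("pics/w1z.png",cv2.resize(im[45:215,130:355],None,fx=3.5,fy=3.5,interpolation=cv2.INTER_CUBIC))
```

```text
red [327.  106.5] [0.5716 0.108 ] [(0.027, -90.3), (0.027, -179.3)]
cap [326.5 198. ] [0.4582 0.1081] [(0.029, -90.2), (0.035, -179.4)]
ringdark [194.5 132. ] [0.5326 0.318 ] [(0.092, -90.3), (0.085, 174.6)]
mat [436.1 144. ] [ 0.5119 -0.0698] [(0.219, -13.1), (0.104, -105.5)]
woodtop [153.4  78. ] [0.6088 0.3397] [(0.04, -74.6), (0.057, -168.7)]
```

View pics/w1z.png

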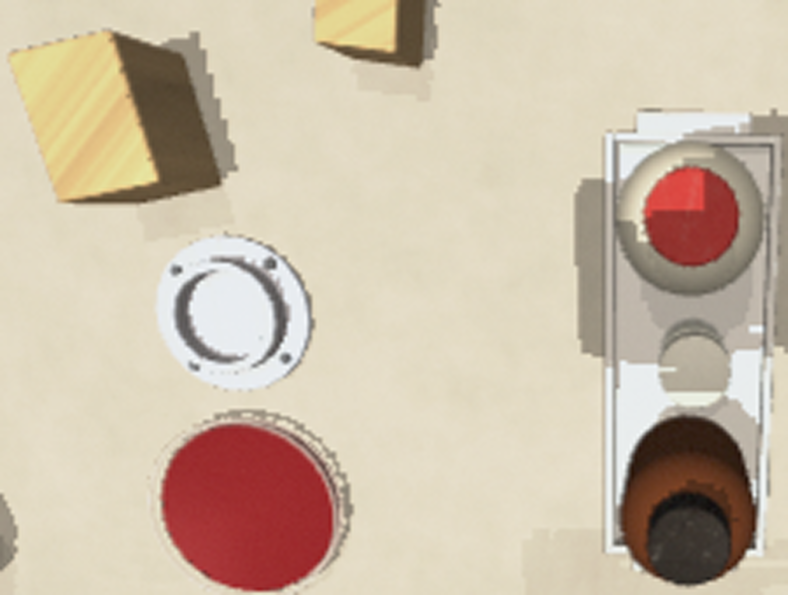

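The crop confirms the tall bottle's cap centred at crop (690,215) inside the box rims at columns 605–783. It also shows the stand's ring at (233,310) and the block top at (85,118). I'll descend on the tall bottle.

step_arm(
  commands=[
    {"travel": [0.04,0.002,0.02],"turn": [0,0,0.4]},
    {"travel": [0.0755,0.0046,0.05],"turn": [0,0,0.4]},
    {"travel": [0.0755,0.0046,0.09],"turn": [0,0,0.4]},
    {"travel": [0.0755,0.0046,0.13],"turn": [0,0,0.4]},
    {"travel": [0.0755,0.0046,0.15],"turn": [0,0,0.4]},
  ],
)

```text
time: 2.6
position: [0.5685, 0.0975, 0.1784]
tool_rot: [3.14, -0.037, -0.01]
ft_force: [-0.1, -0.9, 0.4]
grip_width: 1.002
grip_force: 0.0
```

```bash
python3 s.py .5705 .108 .119 -.7
```

```text
t 2.6 p [0.5685 0.0975 0.1784] yaw -1.33 down -1.0 f [-0.1 -0.9  0.4] grip 1.002 0.0 j [ 0.59  0.33 -0.97  1.65  0.28  1.31 -2.02]
(0.5705, 0.108, 0.119) travel [ 0.0021 -0.0107  0.0594] turn [ 0.08  0.37 -0.63]
```

step_arm(
  commands=[
    {"travel": [0,0,0],"turn": [0,0,0]},
    {"travel": [0,0,0],"turn": [0,0,0]},
  ],
)

```text
time: 2.8
position: [0.5708, 0.099, 0.1834]
tool_rot: [3.141, -0.035, -0.0]
ft_force: [-0.2, 0.2, 1.0]
grip_width: 0.999
grip_force: 0.0
```

```bash
python3 s.py .5705 .108 .119 -.7
```

```text
t 2.8 p [0.5708 0.099  0.1834] yaw -1.29 down -1.0 f [-0.2  0.2  1. ] grip 0.999 0.0 j [ 0.59  0.32 -0.97  1.65  0.28  1.32 -2.02]
(0.5705, 0.108, 0.119) travel [-0.0005 -0.009   0.0644] turn [ 0.04  0.01 -0.59]
```

step_arm(
  commands=[
    {"travel": [0,-0.009,0.02],"turn": [0,0,-0.6]},
    {"travel": [0,-0.009,0.045],"turn": [0,0,-0.6]},
    {"travel": [0,-0.009,0.0645],"turn": [0,0,-0.6]},
    {"travel": [0,-0.009,0.0645],"turn": [0,0,-0.6]},
  ],
)

```text
time: 3.2
position: [0.5702, 0.1083, 0.118]
tool_rot: [3.141, -0.018, -0.003]
ft_force: [-0.3, -0.3, 0.6]
grip_width: 1.0
grip_force: 0.0
```

step_arm(
  commands=[
    {"travel": [0,0,0],"turn": [0,0,0]},
    {"travel": [0,0,0],"turn": [0,0,0]},
    {"travel": [0,0,0],"turn": [0,0,0]},
    {"travel": [0,0,0],"turn": [0,0,0]},
    {"travel": [0,0,0],"turn": [0,0,0]},
  ],
  gripper=0.5,
  force=15,
)

```text
time: 3.7
position: [0.571, 0.1094, 0.119]
tool_rot: [3.141, -0.017, 0.001]
ft_force: [-0.5, 0.9, 0.4]
grip_width: 0.631
grip_force: 0.0
```

```bash
python3 s.py .5705 .108 .119 -.7
python3 - <<'E'
from h import *
im=ctrl.get_image("side");cv2.imwrite("pics/s2.png",cv2.resize(im[100:260,190:390,::-1],None,fx=3.5,fy=3.5,interpolation=cv2.INTER_CUBIC))
E
```

```text
t 3.7 p [0.571  0.1094 0.119 ] yaw -0.6 down -1.0 f [-0.5  0.9  0.4] grip 0.631 0.0 j [ 0.55  0.39 -0.95  1.72  0.34  1.21 -2.07]
(0.5705, 0.108, 0.119) travel [-0.0005  0.0014  0.    ] turn [ 0.01 -0.04  0.1 ]
```

View pics/s2.png

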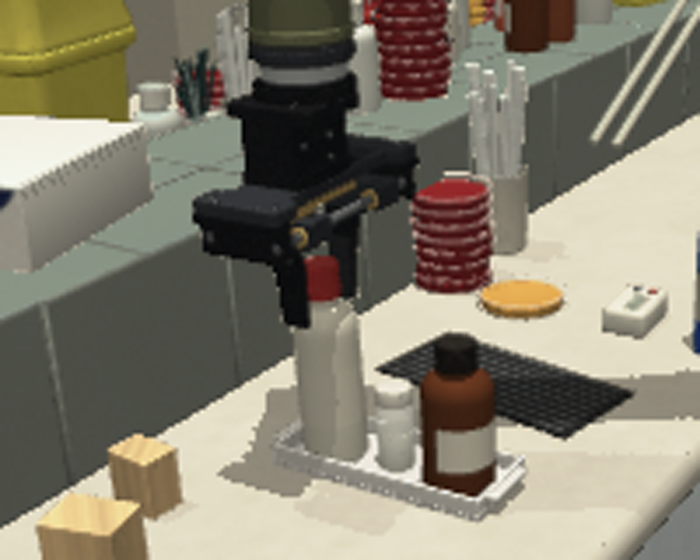

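The fingers straddle the tall bottle (crop (330,300)) and are still closing. The palm clears the cap.

step_arm(
  commands=[
    {"travel": [0,0,0],"turn": [0,0,0]},
    {"travel": [0,0,0],"turn": [0,0,0]},
    {"travel": [0,0,0],"turn": [0,0,0]},
  ],
  gripper=0.3,
  force=20,
)

```text
time: 4.05
position: [0.5707, 0.1092, 0.1185]
tool_rot: [3.141, -0.017, -0.0]
ft_force: [-0.6, -0.0, -0.5]
grip_width: 0.477
grip_force: 19.1
```

```bash
python3 s.py .5705 .108 .16 -.7 .566 -.083 .16 -.7  .566 -.083 .12 -.7
```

```text
t 4.05 p [0.5707 0.1092 0.1185] yaw -0.6 down -1.0 f [-0.6 -0.  -0.5] grip 0.477 19.1 j [ 0.55  0.39 -0.95  1.72  0.34  1.21 -2.07]
(0.5705, 0.108, 0.16) travel [-0.0002  0.0012 -0.0415] turn [0.01 0.   0.1 ]
(0.566, -0.083, 0.16) travel [-0.0027  0.1923 -0.0415] turn [0.01 0.   0.1 ]
(0.566, -0.083, 0.12) travel [-0.0027  0.1922 -0.0015] turn [0.01 0.   0.1 ]
```

Run:
```python
from h import *
c=cam("side");g0=cv2.imread("pics/side0.png");im=ctrl.get_image("side")[:,:,::-1];cv2.imwrite("pics/s3.png",im)
K,R,p=c
for h in (.06,.08,.09,.1,.105,.11,.115,.12,.125,.13,.15):
    X=np.array([.5707,.1085,.004+h]);u,v=proj(c,X);d=(R.T@(X-p))[2]
    row=cv2.remap(g0,np.float32([np.arange(u-20,u+20,.25)]),np.float32([np.full(160,v)]),cv2.INTER_LINEAR)[0].astype(int)
    m=row.sum(1)
    if h in(.08,.1,.12): print(h,u.round(1),m[::4].tolist())
    G=np.abs(np.diff(row[::2],axis=0)).sum(1); l=np.argmax(G[:40]);r=40+np.argmax(G[40:])
    print(h,"width mm",((r-l)*.5*d/K[0,0]*1000).round(1),"ctr off",(((r+l)/2*.5-20)*d/K[0,0]*1000).round(1))
```

```text
0.06 width mm 52.6 ctr off 4.2
0.08 282.0 [210, 212, 212, 213, 214, 213, 208, 263, 541, 566, 622, 607, 385, 321, 341, 355, 369, 381, 388, 390, 396, 397, 396, 397, 392, 388, 378, 371, 360, 345, 338, 471, 620, 625, 625, 626, 628, 615, 434, 298]
0.08 width mm 82.4 ctr off 6.9
0.09 width mm 52.0 ctr off 2.7
0.1 281.5 [213, 211, 211, 211, 210, 212, 215, 216, 215, 214, 216, 223, 277, 341, 370, 393, 409, 419, 430, 436, 437, 435, 432, 426, 419, 410, 397, 385, 370, 352, 375, 522, 635, 632, 628, 626, 625, 624, 624, 622]
0.1 width mm 50.4 ctr off 3.4
0.105 width mm 54.4 ctr off 2.7
0.11 width mm 54.3 ctr off 2.7
0.115 width mm 51.4 ctr off 4.1
0.12 281.0 [212, 213, 211, 210, 213, 210, 213, 212, 210, 211, 215, 212, 268, 530, 601, 638, 658, 665, 672, 677, 684, 690, 677, 667, 651, 633, 615, 592, 552, 507, 482, 403, 453, 612, 615, 627, 629, 628, 628, 629]
0.12 width mm 55.4 ctr off 6.1
0.125 width mm 43.1 ctr off 4.0
0.13 width mm 35.0 ctr off 5.4
0.15 width mm 26.7 ctr off 2.7
```

Run:
```python
import cv2
im=cv2.imread("pics/s3.png");cv2.imwrite("pics/s3z.png",cv2.resize(im[145:240,230:340],None,fx=6,fy=6,interpolation=cv2.INTER_CUBIC))
```

```text
(no output)
```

View pics/s3z.png

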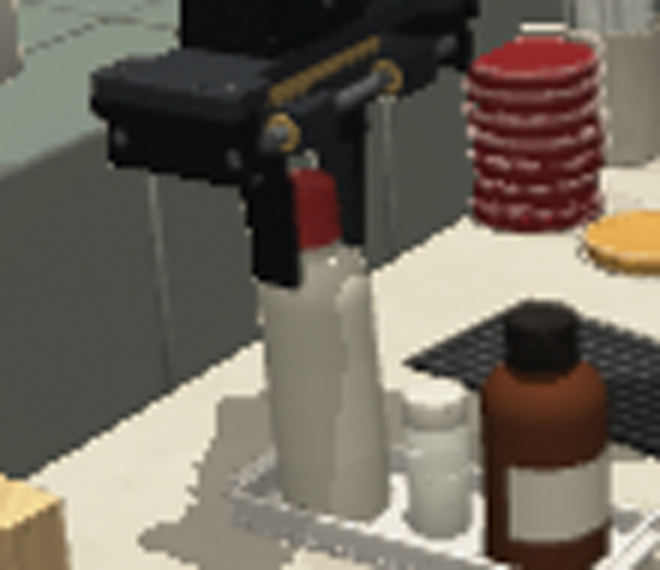

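The fingers are on the shoulder (tips at crop row 285, about 110 mm up the bottle), which matches the narrow opening reading. There is about 5–7 mm of clearance over the cap, so I'll reopen, drop 5 mm and grip again.

step_arm(
  commands=[
    {"travel": [0,0,0],"turn": [0,0,0]},
    {"travel": [0,0,0],"turn": [0,0,0]},
    {"travel": [-0.0015,0.0005,0],"turn": [0,0,0]},
    {"travel": [-0.0015,0.0005,0.003],"turn": [0,0,0]},
    {"travel": [-0.0015,0.0005,0.005],"turn": [0,0,0]},
  ],
  gripper=0.8,
)

```text
time: 4.6
position: [0.569, 0.1089, 0.1132]
tool_rot: [3.141, -0.016, -0.0]
ft_force: [-0.6, 0.1, -0.3]
grip_width: 0.783
grip_force: 0.0
```

step_arm(
  commands=[
    {"travel": [0,0,0],"turn": [0,0,0]},
    {"travel": [0,0,0],"turn": [0,0,0]},
    {"travel": [0,0,0],"turn": [0,0,0]},
    {"travel": [0,0,0],"turn": [0,0,0]},
    {"travel": [0,0,0],"turn": [0,0,0]},
  ],
  gripper=0.45,
)

```text
time: 5.1
position: [0.5691, 0.1087, 0.1134]
tool_rot: [3.141, -0.017, -0.0]
ft_force: [-0.5, -0.1, -0.8]
grip_width: 0.512
grip_force: 19.1
```

step_arm(
  commands=[
    {"travel": [0,0,0],"turn": [0,0,0]},
    {"travel": [0,0,-0.003],"turn": [0,0,0]},
    {"travel": [0,0,-0.006],"turn": [0,0,0]},
    {"travel": [0,0,-0.012],"turn": [0,0,0]},
    {"travel": [0,0,-0.012],"turn": [0,0,0]},
  ],
  gripper=0.35,
  force=25,
)

```text
time: 5.6
position: [0.5699, 0.1091, 0.1266]
tool_rot: [-3.141, 0.016, -0.003]
ft_force: [0.5, 0.4, -1.9]
grip_width: 0.506
grip_force: 23.6
```

```bash
python3 s.py .566 -.083 .16 -.7
python3 - <<'E'
from h import *
im=ctrl.get_image("side")[:,:,::-1];a=cv2.imread("pics/s3.png").astype(int)
# bottle bottom: column profile below axis before/after
c=cam("side");u,v=proj(c,[.569,.108,.004]);print(u,v)
for k in range(-14,6,1): print(k,a[int(v)+k,int(u)].tolist(),im[int(v)+k,int(u)].tolist())
cv2.imwrite("pics/s4z.png",cv2.resize(im[145:240,230:340],None,fx=5,fy=5,interpolation=cv2.INTER_CUBIC))
E
```

```text
t 5.6 p [0.5699 0.1091 0.1266] yaw -0.6 down -1.0 f [ 0.5  0.4 -1.9] grip 0.506 23.6 j [ 0.55  0.38 -0.95  1.71  0.33  1.22 -2.06]
(0.566, -0.083, 0.16) travel [-0.0018  0.1921 -0.0334] turn [-0.01 -0.1   0.1 ]
284.3907088113402 228.42134989151916
-14 [113, 128, 132] [114, 128, 133]
-13 [113, 128, 133] [113, 128, 133]
-12 [113, 127, 133] [113, 128, 133]
-11 [114, 128, 133] [113, 129, 133]
-10 [113, 128, 133] [113, 128, 132]
-9 [114, 128, 133] [111, 126, 131]
-8 [114, 128, 134] [111, 126, 130]
-7 [113, 128, 133] [111, 126, 130]
-6 [112, 127, 132] [110, 125, 130]
-5 [111, 126, 130] [110, 126, 130]
-4 [111, 127, 131] [111, 127, 131]
-3 [112, 127, 132] [111, 126, 131]
-2 [111, 127, 131] [111, 127, 131]
-1 [111, 127, 132] [111, 127, 131]
0 [110, 126, 131] [106, 121, 125]
1 [111, 127, 131] [129, 139, 144]
2 [110, 126, 131] [132, 141, 146]
3 [223, 232, 234] [224, 233, 234]
4 [145, 156, 159] [145, 156, 159]
5 [126, 136, 140] [126, 136, 140]
```

step_arm(
  commands=[
    {"travel": [0,0,-0.012],"turn": [0,0,0]},
    {"travel": [0,0,-0.03],"turn": [0,0,0]},
    {"travel": [0,0.008,-0.04],"turn": [0,0,0]},
    {"travel": [0,0.025,-0.04],"turn": [0,0,0]},
    {"travel": [-0.001,0.048,-0.04],"turn": [0,0,0]},
  ],
)

```text
time: 6.15
position: [0.568, 0.0612, 0.1666]
tool_rot: [-3.141, 0.013, -0.002]
ft_force: [0.2, -0.1, -1.3]
grip_width: 0.508
grip_force: 23.6
```

step_arm(
  commands=[
    {"travel": [-0.001,0.028,0],"turn": [0,0,0]},
    {"travel": [-0.002,0.058,0],"turn": [0,0,0]},
    {"travel": [-0.003,0.09,0],"turn": [0,0,0]},
    {"travel": [-0.004,0.115,0],"turn": [0,0,0]},
    {"travel": [-0.004,0.13,0],"turn": [0,0,0]},
  ],
)

```text
time: 6.65
position: [0.562, -0.0728, 0.1658]
tool_rot: [3.14, -0.022, -0.0]
ft_force: [-0.7, 0.4, -3.3]
grip_width: 0.506
grip_force: 23.6
```

step_arm(
  commands=[
    {"travel": [0,0.006,0],"turn": [0,0,0]},
    {"travel": [0,0.008,0],"turn": [0,0,0]},
    {"travel": [0,0.008,0],"turn": [0,0,0]},
  ],
)

```text
time: 6.95
position: [0.5624, -0.0757, 0.1657]
tool_rot: [-3.141, 0.014, -0.0]
ft_force: [-0.6, 0.4, -1.4]
grip_width: 0.511
grip_force: 23.6
```

```bash
python3 s.py .563 -.08 .1125 -.7
```

```text
t 6.95 p [ 0.5624 -0.0757  0.1657] yaw -0.51 down -1.0 f [-0.6  0.4 -1.4] grip 0.511 23.6 j [ 0.87  0.29 -0.92  1.7   0.24  1.27 -1.68]
(0.563, -0.08, 0.1125) travel [0.0006 0.0043 0.0532] turn [-0.04 -0.01  0.19]
```

Now I'll lower it, slowly at the end.

step_arm(
  commands=[
    {"travel": [0,0.002,0.015],"turn": [0,0,0]},
    {"travel": [0,0.004,0.032],"turn": [0,0,0]},
    {"travel": [0,0.004,0.044],"turn": [0,0,0]},
    {"travel": [0,0.004,0.05],"turn": [0,0,0]},
    {"travel": [0,0.004,0.0515],"turn": [0,0,0]},
  ],
)

```text
time: 7.45
position: [0.5616, -0.0807, 0.1128]
tool_rot: [-3.141, 0.016, 0.003]
ft_force: [-0.2, -0.3, -2.0]
grip_width: 0.507
grip_force: 23.6
```

step_arm(
  commands=[
    {"travel": [0,0,0.001],"turn": [0,0,0]},
    {"travel": [0,0,0.002],"turn": [0,0,0]},
    {"travel": [0,0,0.002],"turn": [0,0,0]},
  ],
)

```text
time: 7.75
position: [0.5626, -0.081, 0.1125]
tool_rot: [3.141, -0.016, 0.001]
ft_force: [0.4, 0.2, -1.9]
grip_width: 0.505
grip_force: 23.6
```

step_arm(
  commands=[
    {"travel": [0,0,0.001],"turn": [0,0,0]},
    {"travel": [0,0,0.002],"turn": [0,0,0]},
    {"travel": [0,0,0.002],"turn": [0,0,0]},
  ],
)

```text
time: 8.05
position: [0.564, -0.0811, 0.1124]
tool_rot: [3.14, -0.017, 0.006]
ft_force: [-1.3, 0.1, 8.7]
grip_width: 0.509
grip_force: 25.1
```

step_arm(
  commands=[
    {"travel": [0,0,0.001],"turn": [0,0,0]},
    {"travel": [0,0,0.0015],"turn": [0,0,0]},
    {"travel": [0,0,0.0015],"turn": [0,0,0]},
  ],
)

```text
time: 8.35
position: [0.565, -0.0811, 0.1124]
tool_rot: [3.14, -0.016, 0.009]
ft_force: [-3.2, -0.6, 15.7]
grip_width: 0.511
grip_force: 26.1
```

step_arm(
  commands=[
    {"travel": [0,0,-0.003],"turn": [0,0,0]},
    {"travel": [0,0,-0.003],"turn": [0,0,0]},
  ],
)

```text
time: 8.55
position: [0.5627, -0.0812, 0.1123]
tool_rot: [3.141, -0.017, 0.002]
ft_force: [-1.2, 0.2, 7.0]
grip_width: 0.512
grip_force: 24.9
```

step_arm(
  commands=[
    {"travel": [0,0,0],"turn": [0,0,0]},
    {"travel": [0,0,0],"turn": [0,0,0]},
    {"travel": [0,0,0],"turn": [0,0,0]},
    {"travel": [0,0,0],"turn": [0,0,0]},
    {"travel": [0,0,0],"turn": [0,0,0]},
  ],
  gripper=1,
)

```text
time: 9.05
position: [0.562, -0.081, 0.1112]
tool_rot: [-3.141, 0.016, 0.001]
ft_force: [1.2, 0.4, 0.5]
grip_width: 0.874
grip_force: 0.0
```

step_arm(
  commands=[
    {"travel": [0,0,-0.02],"turn": [0,0,0]},
    {"travel": [0,0,-0.05],"turn": [0,0,0]},
    {"travel": [0,0,-0.08],"turn": [0,0,0]},
    {"travel": [0,0,-0.11],"turn": [0,0,0]},
    {"travel": [0,0,-0.13],"turn": [0,0,0]},
  ],
)

```text
time: 9.55
position: [0.5629, -0.0809, 0.2437]
tool_rot: [3.141, -0.016, 0.004]
ft_force: [0.3, 0.2, 0.2]
grip_width: 0.998
grip_force: 0.0
```

```bash
python3 s.py .4565 .108 .25 -.7 .4565 .108 .074 -.7
python3 - <<'E'
from h import *
s=ctrl.get_state();im=ctrl.get_image("wrist")[:,:,::-1];cv2.imwrite("pics/w2.png",im)
c=cam("wrist",s);H,S,V=cv2.split(cv2.cvtColor(im,cv2.COLOR_BGR2HSV))
print(proj(c,[.563,-.081,.167]),proj(c,[.457,.108,.124]))
for k in blobs((S>140)&(V>60)&((H<8)|(H>172)),60):
    (u,v),r=cv2.minEnclosingCircle(k); print(round(u),round(v),round(r),onplane(c,(u,v),.167)[:2].round(4))
E
```

```text
t 9.55 p [ 0.5629 -0.0809  0.2437] yaw -0.59 down -1.0 f [0.3 0.2 0.2] grip 0.998 0.0 j [ 0.9   0.24 -0.93  1.59  0.19  1.41 -1.63]
(0.4565, 0.108, 0.25) travel [-0.1083 -0.1877 -0.0066] turn [ 0.03 -0.13  0.11]
(0.4565, 0.108, 0.074) travel [-0.1087 -0.1879  0.1694] turn [ 0.03 -0.13  0.11]
[322.67201589 201.7105807 ] [148.06399104 285.43051257]
42 246 22 [0.5251 0.1664]
322 197 19 [ 0.5671 -0.0809]
518 80 46 [ 0.6581 -0.229 ]
```

step_arm(
  commands=[
    {"travel": [-0.022,-0.038,-0.006],"turn": [0,0,0]},
    {"travel": [-0.044,-0.076,-0.006],"turn": [0,0,0]},
    {"travel": [-0.066,-0.114,-0.006],"turn": [0,0,0]},
    {"travel": [-0.088,-0.152,-0.006],"turn": [0,0,0]},
    {"travel": [-0.1065,-0.188,-0.006],"turn": [0,0,0]},
  ],
)

```text
time: 10.1
position: [0.4562, 0.1097, 0.2469]
tool_rot: [3.141, -0.016, -0.001]
ft_force: [-0.4, 0.4, 0.4]
grip_width: 1.0
grip_force: 0.0
```

step_arm(
  commands=[
    {"travel": [0,0,0.02],"turn": [0,0,0]},
    {"travel": [0,0,0.06],"turn": [0,0,0]},
    {"travel": [0,0,0.09],"turn": [0,0,0]},
    {"travel": [0,0,0.095],"turn": [0,0,0]},
    {"travel": [0,0,0.095],"turn": [0,0,0]},
  ],
)

```text
time: 10.6
position: [0.4571, 0.1082, 0.1521]
tool_rot: [-3.141, 0.016, 0.003]
ft_force: [0.6, 0.8, 0.3]
grip_width: 1.001
grip_force: 0.0
```

```bash
python3 s.py .458 .108 .071 -.7
```

```text
t 10.6 p [0.4571 0.1082 0.1521] yaw -0.57 down -1.0 f [0.6 0.8 0.3] grip 1.001 0.0 j [ 0.83  0.03 -1.12  1.93  0.03  1.2  -1.87]
(0.458, 0.108, 0.071) travel [0.0011 0.0002 0.0811] turn [-0.04  0.11  0.13]
```

step_arm(
  commands=[
    {"travel": [0.001,0,0.025],"turn": [0,0,0]},
    {"travel": [0.001,0,0.05],"turn": [0,0,0]},
    {"travel": [0.001,0,0.07],"turn": [0,0,0]},
    {"travel": [0.001,0,0.079],"turn": [0,0,0]},
    {"travel": [0.001,0,0.081],"turn": [0,0,0]},
  ],
)

```text
time: 11.1
position: [0.4592, 0.1081, 0.0719]
tool_rot: [-3.141, 0.017, -0.0]
ft_force: [0.5, -0.1, -0.1]
grip_width: 1.001
grip_force: 0.0
```

step_arm(
  commands=[
    {"travel": [0,0,0],"turn": [0,0,0]},
    {"travel": [0,0,0],"turn": [0,0,0]},
    {"travel": [0,0,0],"turn": [0,0,0]},
    {"travel": [0,0,0],"turn": [0,0,0]},
    {"travel": [0,0,0],"turn": [0,0,0]},
  ],
  gripper=0.35,
  force=25,
)

```text
time: 11.6
position: [0.4589, 0.1079, 0.0718]
tool_rot: [3.141, -0.017, 0.001]
ft_force: [0.5, 0.6, -0.3]
grip_width: 0.629
grip_force: 5.7
```

step_arm(
  commands=[
    {"travel": [0,0,0],"turn": [0,0,0]},
    {"travel": [0,0,0],"turn": [0,0,0]},
  ],
)

```text
time: 11.8
position: [0.459, 0.1079, 0.0718]
tool_rot: [3.141, -0.017, 0.001]
ft_force: [-1.0, -0.1, 3.0]
grip_width: 0.616
grip_force: 25.0
```

step_arm(
  commands=[
    {"travel": [0,0,-0.008],"turn": [0,0,0]},
    {"travel": [0,0,-0.02],"turn": [0,0,0]},
    {"travel": [0,0.004,-0.04],"turn": [0,0,0]},
    {"travel": [0,0.015,-0.045],"turn": [0,0,0]},
    {"travel": [0,0.035,-0.045],"turn": [0,0,0]},
  ],
)

```text
time: 12.3
position: [0.4593, 0.0744, 0.1185]
tool_rot: [-3.141, 0.012, -0.005]
ft_force: [0.1, -0.4, -1.5]
grip_width: 0.619
grip_force: 25.0
```

step_arm(
  commands=[
    {"travel": [0,0.03,0],"turn": [0,0,0]},
    {"travel": [0,0.06,0],"turn": [0,0,0]},
    {"travel": [-0.002,0.09,0],"turn": [0,0,0]},
    {"travel": [-0.003,0.115,0],"turn": [0,0,0]},
    {"travel": [-0.003,0.128,0],"turn": [0,0,0]},
  ],
)

```text
time: 12.8
position: [0.4538, -0.0573, 0.1172]
tool_rot: [3.14, -0.021, 0.001]
ft_force: [0.6, 0.6, -1.8]
grip_width: 0.617
grip_force: 25.0
```

step_arm(
  commands=[
    {"travel": [0,0,0.01],"turn": [0,0,0]},
    {"travel": [0,0,0.03],"turn": [0,0,0]},
    {"travel": [0,0,0.04],"turn": [0,0,0]},
    {"travel": [0,0,0.043],"turn": [0,0,0]},
    {"travel": [0,0,0.043],"turn": [0,0,0]},
  ],
)

```text
time: 13.3
position: [0.4538, -0.0537, 0.0732]
tool_rot: [-3.14, 0.014, 0.001]
ft_force: [-0.6, -0.6, -1.2]
grip_width: 0.62
grip_force: 25.0
```

```bash
python3 s.py .4555 -.056 .071 -.7
```

```text
t 13.3 p [ 0.4538 -0.0537  0.0732] yaw -0.5 down -1.0 f [-0.6 -0.6 -1.2] grip 0.62 25.0 j [ 1.02  0.11 -0.98  2.05  0.1   1.04 -1.6 ]
(0.4555, -0.056, 0.071) travel [0.0017 0.0023 0.0022] turn [-0.07  0.05  0.2 ]
```

step_arm(
  commands=[
    {"travel": [0.0015,0.002,0.001],"turn": [0,0,0]},
    {"travel": [0.0015,0.002,0.002],"turn": [0,0,0]},
    {"travel": [0.0015,0.002,0.003],"turn": [0,0,0]},
    {"travel": [0.0015,0.002,0.003],"turn": [0,0,0]},
  ],
)

```text
time: 13.7
position: [0.4559, -0.0571, 0.0709]
tool_rot: [3.141, -0.017, 0.001]
ft_force: [-0.5, 0.3, -0.3]
grip_width: 0.621
grip_force: 25.0
```

step_arm(
  commands=[
    {"travel": [0,0,0],"turn": [0,0,0]},
    {"travel": [0,0,0],"turn": [0,0,0]},
    {"travel": [0,0,0],"turn": [0,0,0]},
    {"travel": [0,0,0],"turn": [0,0,0]},
    {"travel": [0,0,0],"turn": [0,0,0]},
  ],
  gripper=1,
)

```text
time: 14.2
position: [0.4555, -0.0569, 0.0706]
tool_rot: [3.141, -0.016, 0.0]
ft_force: [0.6, 0.7, -0.7]
grip_width: 0.958
grip_force: 0.0
```

step_arm(
  commands=[
    {"travel": [0,0,-0.02],"turn": [0,0,0]},
    {"travel": [0,0,-0.06],"turn": [0,0,0]},
    {"travel": [0,0,-0.1],"turn": [0,0,0]},
    {"travel": [0,0,-0.14],"turn": [0,0,0]},
    {"travel": [0,0,-0.16],"turn": [0,0,0]},
  ],
)

```text
time: 14.7
position: [0.457, -0.057, 0.234]
tool_rot: [3.139, -0.016, 0.007]
ft_force: [0.6, 0.1, 0.7]
grip_width: 0.994
grip_force: 0.0
```

```bash
python3 s.py .511 .107 .23 -.7
```

```text
t 14.7 p [ 0.457 -0.057  0.234] yaw -0.59 down -1.0 f [0.6 0.1 0.7] grip 0.994 0.0 j [ 1.1  -0.11 -0.95  1.84 -0.09  1.36 -1.41]
(0.511, 0.107, 0.23) travel [ 0.0523 -0.1646  0.0038] turn [ 0.14 -0.25  0.11]
```

step_arm(
  commands=[
    {"travel": [0.013,-0.041,0],"turn": [0,0,0]},
    {"travel": [0.026,-0.082,0],"turn": [0,0,0]},
    {"travel": [0.04,-0.123,0],"turn": [0,0,0]},
    {"travel": [0.0523,-0.164,0],"turn": [0,0,0]},
    {"travel": [0.0523,-0.164,0],"turn": [0,0,0]},
  ],
)

```text
time: 15.2
position: [0.5093, 0.1143, 0.2305]
tool_rot: [-3.135, -0.001, 0.001]
ft_force: [0.3, 1.2, 0.2]
grip_width: 1.0
grip_force: 0.0
```

step_arm(
  commands=[
    {"travel": [0,0,0],"turn": [0,0,0]},
  ],
)

```text
time: 15.3
position: [0.5091, 0.1079, 0.2302]
tool_rot: [-3.14, 0.011, 0.002]
ft_force: [-0.0, -0.1, 0.5]
grip_width: 0.997
grip_force: 0.0
```

```bash
python3 s.py
python3 - <<'E'
from h import *
s=ctrl.get_state();im=ctrl.get_image("wrist")[:,:,::-1];cv2.imwrite("pics/w3.png",im)
c=cam("wrist",s);np.save("c3.npy",np.array([c[0],c[1],np.diag(c[2])]))
for X in ([.511,.106,.074],[.528,.314,.02],[.6,.1425,.018],[.416,.07,.018]):print(proj(c,X).round(0))
E
```

```text
t 15.3 p [0.5091 0.1079 0.2302] yaw -0.39 down -1.0 f [-0.  -0.1  0.5] grip 0.997 0.0 j [ 0.85  0.16 -1.2   1.71  0.15  1.37 -1.95]
[324. 178.]
[157. 156.]
[293.  94.]
[351. 237.]
```

View pics/w3.png

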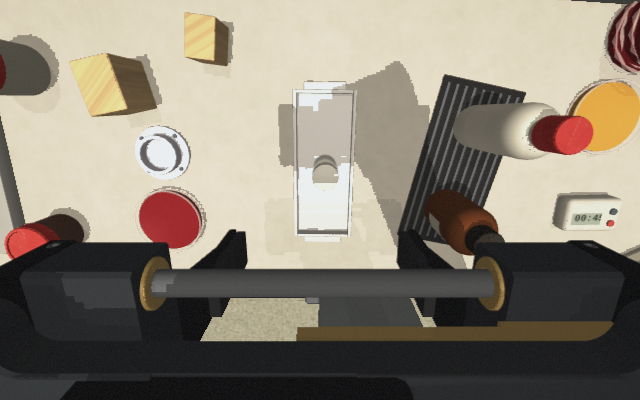

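The view shows both bottles standing on the mat (necks at (545,130) and (465,225)), the vial at (325,178) alone in the box, whose corners are about (293,91) and (352,235), and the stand at (161,151).

Run:
```python
from h import *
a=np.load("c3.npy");c=(a[0],a[1],np.diag(a[2]));im=cv2.imread("pics/w3.png");H,S,V=cv2.split(cv2.cvtColor(im,cv2.COLOR_BGR2HSV))
r=np.zeros(V.shape,bool);r[115:190,125:200]=1
for k in blobs((S<30)&(V>150)&r,60):
    e=cv2.fitEllipse(cv2.convexHull(k));print("flange",np.round(e,1) if 0 else e,onplane(c,e[0],.004)[:2].round(4))
m=((V<130)&(S<60)&r).astype(np.uint8)
for k in blobs(m,30):
    e=cv2.fitEllipse(cv2.convexHull(k));print("ring",e,onplane(c,e[0],.02)[:2].round(4))
b=np.array([onplane(c,p,.018)[:2] for p in((293,91),(355.5,92),(352,235),(296.5,234))]);print("box",b.round(4).tolist(),b.mean(0))
def edges(row,c0,c1): 
    g=V[row,c0:c1].astype(int);return g.tolist()
print("vial row178",edges(178,305,346));print("row100",edges(120,285,365));print("col310",V[75:110,325].tolist(),V[215:245,325].tolist())
```

```text
flange ((161.4029083251953, 152.8564453125), (51.02265930175781, 58.36466979980469), 134.5559844970703) [0.5291 0.3161]
ring ((155.3503875732422, 154.9586944580078), (27.7984676361084, 33.40489959716797), 135.1416473388672) [0.5289 0.3156]
ring ((162.6356658935547, 152.60203552246094), (32.84999465942383, 39.62973403930664), 139.31219482421875) [0.5317 0.3061]
box [[0.603, 0.1422], [0.6013, 0.0685], [0.4186, 0.0688], [0.4205, 0.1436]] [0.51086883 0.10577667]
vial row178 [239, 238, 239, 238, 238, 239, 238, 184, 177, 178, 183, 181, 182, 185, 183, 184, 185, 184, 185, 186, 185, 186, 185, 183, 186, 187, 185, 185, 184, 185, 184, 183, 182, 193, 234, 238, 238, 238, 238, 239, 238]
row100 [157, 157, 158, 159, 158, 157, 157, 159, 187, 192, 192, 120, 181, 194, 195, 196, 194, 197, 196, 196, 196, 195, 195, 196, 196, 195, 196, 197, 194, 195, 195, 196, 196, 199, 198, 195, 196, 197, 195, 196, 197, 196, 197, 197, 197, 197, 197, 197, 197, 197, 196, 196, 197, 197, 196, 197, 197, 196, 197, 196, 196, 197, 196, 196, 195, 198, 156, 119, 180, 189, 169, 159, 159, 160, 160, 159, 161, 161, 159, 161]
col310 [228, 228, 229, 228, 229, 229, 212, 232, 238, 239, 239, 239, 239, 240, 205, 235, 238, 237, 181, 235, 238, 239, 240, 240, 205, 197, 198, 198, 198, 198, 198, 197, 196, 198, 198] [237, 237, 237, 237, 237, 237, 237, 237, 237, 237, 237, 237, 236, 236, 180, 138, 106, 104, 96, 227, 236, 207, 235, 237, 236, 235, 234, 222, 220, 220]
```

step_arm(
  commands=[
    {"travel": [0.002,0.002,0.03],"turn": [0,0,0]},
    {"travel": [0.002,0.002,0.07],"turn": [0,0,0]},
    {"travel": [0.002,0.002,0.11],"turn": [0,0,0]},
    {"travel": [0.002,0.002,0.13],"turn": [0,0,0]},
    {"travel": [0.002,0.002,0.13],"turn": [0,0,0]},
  ],
)

```text
time: 15.85
position: [0.5091, 0.1013, 0.0977]
tool_rot: [3.139, -0.022, -0.009]
ft_force: [-1.3, 0.9, 0.3]
grip_width: 0.997
grip_force: 0.0
```

```bash
python3 s.py .511 .1057 .046 -.5
```

```text
t 15.85 p [0.5091 0.1013 0.0977] yaw -0.79 down -1.0 f [-1.3  0.9  0.3] grip 0.997 0.0 j [ 0.74  0.32 -1.12  1.88  0.31  1.14 -2.08]
(0.511, 0.1057, 0.046) travel [ 0.0022 -0.0046  0.0517] turn [ 0.13  0.33 -0.29]
```

step_arm(
  commands=[
    {"travel": [0.002,-0.0045,0.015],"turn": [0,0,0]},
    {"travel": [0.002,-0.0045,0.035],"turn": [0,0,0]},
    {"travel": [0.002,-0.0045,0.048],"turn": [0,0,0]},
    {"travel": [0.002,-0.0045,0.051],"turn": [0,0,0]},
    {"travel": [0.002,-0.0045,0.051],"turn": [0,0,0]},
  ],
)

```text
time: 16.35
position: [0.5138, 0.1083, 0.05]
tool_rot: [3.141, -0.018, 0.001]
ft_force: [-0.7, 0.7, -0.2]
grip_width: 1.001
grip_force: 0.0
```

step_arm(
  commands=[
    {"travel": [0,0,0],"turn": [0,0,0]},
    {"travel": [0,0,0],"turn": [0,0,0]},
    {"travel": [0,0,0],"turn": [0,0,0]},
    {"travel": [0,0,0],"turn": [0,0,0]},
    {"travel": [0,0,0],"turn": [0,0,0]},
  ],
  gripper=0.2,
  force=10,
)

```text
time: 16.85
position: [0.5136, 0.109, 0.0497]
tool_rot: [3.141, -0.016, 0.0]
ft_force: [-0.5, -0.2, 0.7]
grip_width: 0.632
grip_force: 0.0
```

step_arm(
  commands=[
    {"travel": [0,0,0],"turn": [0,0,0]},
    {"travel": [0,0,0],"turn": [0,0,0]},
    {"travel": [0,0,0],"turn": [0,0,0]},
    {"travel": [0,0,0],"turn": [0,0,0]},
    {"travel": [0,0,0],"turn": [0,0,0]},
  ],
)

```text
time: 17.35
position: [0.5135, 0.1089, 0.0495]
tool_rot: [3.141, -0.016, -0.0]
ft_force: [0.5, 1.4, -0.3]
grip_width: 0.338
grip_force: 9.9
```

```bash
python3 s.py .5288 .3155 .13 -.5
```

```text
t 17.35 p [0.5135 0.1089 0.0495] yaw -0.6 down -1.0 f [ 0.5  1.4 -0.3] grip 0.338 9.9 j [ 0.66  0.4  -1.07  1.92  0.4   1.06 -2.15]
(0.5288, 0.3155, 0.13) travel [ 0.0132 -0.2067 -0.0805] turn [ 0.    0.01 -0.1 ]
```

step_arm(
  commands=[
    {"travel": [0,0,-0.01],"turn": [0,0,0]},
    {"travel": [0,0,-0.03],"turn": [0,0,0]},
    {"travel": [0,0,-0.055],"turn": [0,0,0]},
    {"travel": [0,-0.012,-0.07],"turn": [0,0,0]},
    {"travel": [0.002,-0.035,-0.075],"turn": [0,0,0]},
  ],
)

```text
time: 17.85
position: [0.5174, 0.1434, 0.1267]
tool_rot: [3.14, -0.022, 0.005]
ft_force: [0.3, 0.8, -0.4]
grip_width: 0.341
grip_force: 9.9
```

step_arm(
  commands=[
    {"travel": [0.003,-0.035,0],"turn": [0,0,0]},
    {"travel": [0.006,-0.07,0],"turn": [0,0,0]},
    {"travel": [0.009,-0.105,0],"turn": [0,0,0]},
    {"travel": [0.012,-0.14,0],"turn": [0,0,0]},
    {"travel": [0.0135,-0.165,0],"turn": [0,0,0]},
  ],
)

```text
time: 18.35
position: [0.5302, 0.3127, 0.125]
tool_rot: [-3.14, 0.013, 0.0]
ft_force: [-0.7, 0.8, -0.3]
grip_width: 0.335
grip_force: 9.9
```

step_arm(
  commands=[
    {"travel": [0,-0.006,0],"turn": [0,0,0]},
    {"travel": [0,-0.007,0],"turn": [0,0,0]},
    {"travel": [0,-0.007,0],"turn": [0,0,0]},
  ],
)

```text
time: 18.65
position: [0.5313, 0.3148, 0.1244]
tool_rot: [3.14, -0.018, -0.0]
ft_force: [-0.5, -0.6, -0.6]
grip_width: 0.336
grip_force: 9.9
```

```bash
python3 s.py .531 .3155 .052 -.6;python3 - <<'E'
from h import *
s=ctrl.get_state();im=ctrl.get_image("wrist")[:,:,::-1]
c=cam("wrist",s)
for X in([.529,.3155,.02],[.531,.3155,.035]):print(proj(c,X).round(0))
cv2.imwrite("pics/w4.png",cv2.resize(im[60:300,200:440],None,fx=2.4,fy=2.4))
E
```

```text
t 18.65 p [0.5313 0.3148 0.1244] yaw -0.64 down -1.0 f [-0.5 -0.6 -0.6] grip 0.336 9.9 j [ 0.22  0.52 -1.05  1.62  0.47  1.28 -2.49]
(0.531, 0.3155, 0.052) travel [-0.0003 -0.0008  0.0724] turn [ 0.07  0.01 -0.04]
[322. 195.]
[322. 198.]
```

View pics/w4.png

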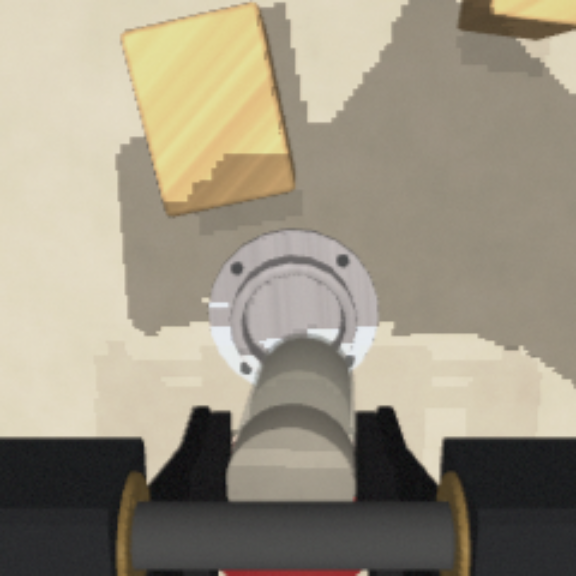

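The view shows the cup centred at crop (293,318) and the gripped vial with its base's far edge at crop (302,337), shifted slightly right. I'll work out the exact offset.

Run:
```python
from h import *
s=ctrl.get_state();c=cam("wrist",s);f=lambda u,v,z:onplane(c,(u/2.4+200,v/2.4+60),z)[:2].round(4)
print("cup from top edge/width",f(293.5,258,.02)-[.025,0],"flange",f(293.5,229,.003)-[.035,0])
print("vial base far edge",f(303,337,.079)-[.015,0], "sides",f(251,388,.079),f(353,388,.079),"top sides",f(228,485,.146),f(356,485,.146),s['position'])
```

```text
cup from top edge/width [0.5304 0.3139] flange [0.5287 0.3138]
vial base far edge [0.5274 0.3113] sides [0.5259 0.3277] [0.5255 0.2958] top sides [0.5285 0.3293] [0.5281 0.3004] [0.5316108  0.31416272 0.12438722]
```

step_arm(
  commands=[
    {"travel": [0.0025,-0.003,0.01],"turn": [0,0,0]},
    {"travel": [0.0025,-0.003,0.03],"turn": [0,0,0]},
    {"travel": [0.0025,-0.003,0.05],"turn": [0,0,0]},
    {"travel": [0.0025,-0.003,0.06],"turn": [0,0,0]},
    {"travel": [0.0025,-0.003,0.065],"turn": [0,0,0]},
  ],
)

```text
time: 19.2
position: [0.5335, 0.3175, 0.058]
tool_rot: [3.14, -0.018, -0.003]
ft_force: [0.6, -0.1, -0.7]
grip_width: 0.339
grip_force: 9.9
```

step_arm(
  commands=[
    {"travel": [0,0,0.002],"turn": [0,0,0]},
    {"travel": [0,0,0.004],"turn": [0,0,0]},
    {"travel": [0,0,0.006],"turn": [0,0,0]},
    {"travel": [0,0,0.007],"turn": [0,0,0]},
    {"travel": [0,0,0.007],"turn": [0,0,0]},
  ],
)

```text
time: 19.7
position: [0.5338, 0.3188, 0.0527]
tool_rot: [3.142, -0.016, 0.001]
ft_force: [0.6, -0.6, 0.3]
grip_width: 0.343
grip_force: 9.9
```

step_arm(
  commands=[
    {"travel": [0,0,0.001],"turn": [0,0,0]},
    {"travel": [0,0,0.0015],"turn": [0,0,0]},
    {"travel": [0,0,0.0015],"turn": [0,0,0]},
  ],
)

```text
time: 20.0
position: [0.534, 0.3189, 0.0514]
tool_rot: [-3.141, 0.016, -0.001]
ft_force: [-0.8, 0.4, 2.1]
grip_width: 0.338
grip_force: 9.9
```

step_arm(
  commands=[
    {"travel": [0,0,0],"turn": [0,0,0]},
    {"travel": [0,0,0],"turn": [0,0,0]},
    {"travel": [0,0,0],"turn": [0,0,0]},
    {"travel": [0,0,0],"turn": [0,0,0]},
    {"travel": [0,0,0],"turn": [0,0,0]},
  ],
  gripper=0.8,
)

```text
time: 20.5
position: [0.5336, 0.3187, 0.0509]
tool_rot: [3.141, -0.016, -0.0]
ft_force: [0.1, -0.0, 0.2]
grip_width: 0.71
grip_force: 0.0
```

step_arm(
  commands=[
    {"travel": [0,0,-0.02],"turn": [0,0,0]},
    {"travel": [0,0,-0.05],"turn": [0,0,0]},
    {"travel": [0,0,-0.08],"turn": [0,0,0]},
    {"travel": [0,0,-0.11],"turn": [0,0,0]},
    {"travel": [0,0,-0.13],"turn": [0,0,0]},
  ],
  gripper=1,
)

```text
time: 21.0
position: [0.5341, 0.3194, 0.1834]
tool_rot: [-3.14, 0.016, -0.003]
ft_force: [0.8, 0.2, 0.0]
grip_width: 0.993
grip_force: 0.0
```

step_arm(
  commands=[
    {"travel": [0,0,0],"turn": [0,0,0]},
  ],
)

```text
time: 21.1
position: [0.535, 0.3203, 0.1843]
tool_rot: [-3.139, 0.016, -0.008]
ft_force: [-0.3, 0.5, -0.5]
grip_width: 1.001
grip_force: 0.0
```

```bash
python3 s.py
python3 - <<'E'
from h import *
s=ctrl.get_state();im=ctrl.get_image("wrist")[:,:,::-1];cv2.imwrite("pics/w5.png",im)
c=cam("wrist",s);np.save("c5.npy",np.array([c[0],c[1],np.diag(c[2])]))
H,S,V=cv2.split(cv2.cvtColor(im,cv2.COLOR_BGR2HSV))
r=np.zeros(V.shape,bool);u,v=proj(c,[.608,.338,.064]).astype(int);print(u,v,proj(c,[.53,.315,.076]))
r[max(0,v-60):v+60,max(0,u-60):u+60]=1
for k in blobs((S>70)&(V>130)&(H>8)&(H<32)&r,200):
    R=cv2.minAreaRect(k);b=[onplane(c,p,.064) for p in cv2.boxPoints(R)];q=cv2.approxPolyDP(k,6,True)[:,0]
    print("wood",R,onplane(c,R[0],.064)[:2].round(4),[(round(float(np.linalg.norm(b[i+1]-b[i])),3),round(float(np.degrees(np.arctan2(*(b[i+1]-b[i])[1::-1]))),1)) for i in(0,1)])
    print(q.tolist(),[onplane(c,p,.064)[:2].round(3).tolist() for p in q])
cv2.imwrite("pics/w5z.png",cv2.resize(im[20:260,180:440],None,fx=2.4,fy=2.4))
E
```

```text
t 21.1 p [0.535  0.3203 0.1843] yaw -0.6 down -1.0 f [-0.3  0.5 -0.5] grip 1.001 0.0 j [ 0.23  0.48 -1.08  1.54  0.43  1.37 -2.47]
302 111 [328.40871614 197.10005042]
wood ((300.9646911621094, 110.34117889404297), (62.90983963012695, 46.42312240600586), 77.47119140625) [0.6092 0.3395] [(0.041, -78.9), (0.055, -167.5)]
[[315, 75], [272, 86], [286, 144], [328, 136]] [[0.639, 0.326], [0.63, 0.365], [0.579, 0.354], [0.586, 0.315]]
```

View pics/w5z.png

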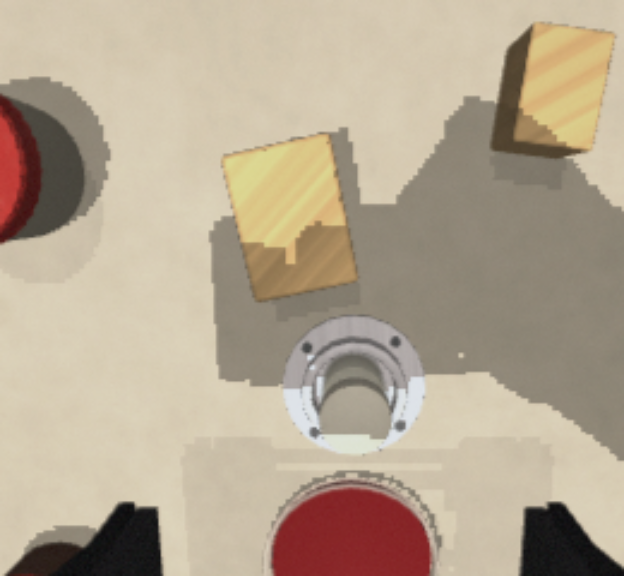

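The vial stands in the cup (crop (354,385)), and the block's top face has corners at crop (330,133), (222,157), (257,301) and (357,280), long side at 12°. Next I check the clearance to the jar beside it.

```bash
python3 - <<'E'
from h import *
P=[]
for n in("top","side"):
    K,R,p=cam(n);P.append(K@np.c_[R.T,-R.T@p])
im=cv2.imread("pics/top0.png");sd=cv2.imread("pics/side0.png");ctr=[]
for g,r in((im,(140,135,178,170)),(sd,(140,255,195,295))):
    H,S,V=cv2.split(cv2.cvtColor(g,cv2.COLOR_BGR2HSV));m=np.zeros(V.shape,bool);m[r[1]:r[3],r[0]:r[2]]=1
    k=max(blobs((S>140)&(V>60)&((H<8)|(H>172))&m,20),key=cv2.contourArea);x,y,w,h=cv2.boundingRect(k);print(x,y,w,h);ctr.append((x+w/2,y+h/2))
X=cv2.triangulatePoints(P[0],P[1],np.float64(ctr[0]),np.float64(ctr[1])).ravel();print((X[:3]/X[3]).round(3))
E
python3 s.py .608 .3395 .12 12
```

```text
146 138 24 24
149 261 32 23
[0.626 0.466 0.066]
t 21.15 p [0.5343 0.3193 0.1822] yaw -0.6 down -1.0 f [-0.1 -0.2  0.1] grip 0.999 0.0 j [ 0.23  0.48 -1.08  1.54  0.43  1.37 -2.47]
(0.608, 0.3395, 0.12) travel [ 0.0734 -0.0209  0.0624] turn [ -0.04  -0.14 -12.6 ]
```

step_arm(
  commands=[
    {"travel": [0.025,-0.007,0],"turn": [0,0,-4]},
    {"travel": [0.05,-0.014,0],"turn": [0,0,-8]},
    {"travel": [0.0735,-0.021,0.01],"turn": [0,0,-12.6]},
    {"travel": [0.0735,-0.021,0.04],"turn": [0,0,-12.6]},
    {"travel": [0.0735,-0.021,0.06],"turn": [0,0,-12.6]},
  ],
)

```text
time: 21.65
position: [0.6067, 0.3382, 0.1168]
tool_rot: [3.123, 0.328, -0.006]
ft_force: [-0.5, -0.4, -0.4]
grip_width: 1.0
grip_force: 0.0
```

step_arm(
  commands=[
    {"travel": [0,0,0],"turn": [0,0,0]},
    {"travel": [0,0,0],"turn": [0,0,0]},
  ],
)

```text
time: 21.85
position: [0.6068, 0.3387, 0.12]
tool_rot: [3.124, 0.329, -0.003]
ft_force: [1.1, -0.0, 0.1]
grip_width: 1.002
grip_force: 0.0
```

```bash
python3 s.py .608 .3395 .046 12
```

```text
t 21.85 p [0.6068 0.3387 0.12  ] yaw 12.02 down -1.0 f [ 1.1 -0.   0.1] grip 1.002 0.0 j [ 0.12  0.69 -1.02  1.41  0.59  1.36 -2.27]
(0.608, 0.3395, 0.046) travel [ 0.0014 -0.0006  0.074 ] turn [0.03 0.11 0.02]
```

step_arm(
  commands=[
    {"travel": [0.0014,-0.0005,0.03],"turn": [0,0,0]},
    {"travel": [0.0014,-0.0005,0.055],"turn": [0,0,0]},
    {"travel": [0.0014,-0.0005,0.07],"turn": [0,0,0]},
    {"travel": [0.0014,-0.0005,0.074],"turn": [0,0,0]},
    {"travel": [0.0014,-0.0005,0.074],"turn": [0,0,0]},
  ],
)

```text
time: 22.35
position: [0.6089, 0.34, 0.0475]
tool_rot: [-3.124, -0.328, -0.001]
ft_force: [0.0, 0.4, 0.2]
grip_width: 1.001
grip_force: 0.0
```

step_arm(
  commands=[
    {"travel": [0,0,0],"turn": [0,0,0]},
    {"travel": [0,0,0],"turn": [0,0,0]},
    {"travel": [0,0,0],"turn": [0,0,0]},
    {"travel": [0,0,0],"turn": [0,0,0]},
    {"travel": [0,0,0],"turn": [0,0,0]},
  ],
  gripper=0.3,
  force=20,
)

```text
time: 22.85
position: [0.6088, 0.3398, 0.0472]
tool_rot: [3.124, 0.328, 0.0]
ft_force: [-0.3, -0.0, 0.0]
grip_width: 0.63
grip_force: 0.0
```

step_arm(
  commands=[
    {"travel": [0,0,0],"turn": [0,0,0]},
    {"travel": [0,0,0],"turn": [0,0,0]},
    {"travel": [0,0,0],"turn": [0,0,0]},
    {"travel": [0,0,0],"turn": [0,0,0]},
  ],
)

```text
time: 23.25
position: [0.6087, 0.3397, 0.047]
tool_rot: [3.124, 0.328, -0.0]
ft_force: [1.0, -0.2, 0.0]
grip_width: 0.479
grip_force: 20.0
```

step_arm(
  commands=[
    {"travel": [0,0,-0.01],"turn": [0,0,0]},
    {"travel": [0,0,-0.035],"turn": [0,0,0]},
    {"travel": [0,0,-0.065],"turn": [0,0,0]},
    {"travel": [0,0,-0.09],"turn": [0,0,0]},
    {"travel": [0,0,-0.105],"turn": [0,0,0]},
  ],
)

```text
time: 23.75
position: [0.6092, 0.3407, 0.155]
tool_rot: [-3.123, -0.329, -0.004]
ft_force: [1.2, 0.0, -0.8]
grip_width: 0.477
grip_force: 20.0
```

```bash
python3 s.py .5108 .106 .15 89.3
```

```text
t 23.75 p [0.6092 0.3407 0.155 ] yaw 12.01 down -1.0 f [ 1.2  0.  -0.8] grip 0.477 20.0 j [ 0.12  0.67 -1.03  1.37  0.57  1.41 -2.26]
(0.5108, 0.106, 0.15) travel [-0.1451  0.2091  0.0044] turn [ 6.000e-02 -1.800e-01 -7.729e+01]
```

step_arm(
  commands=[
    {"travel": [-0.012,0.018,-0.005],"turn": [0,0,-7]},
    {"travel": [-0.026,0.038,-0.01],"turn": [0,0,-15]},
    {"travel": [-0.042,0.06,-0.01],"turn": [0,0,-23]},
    {"travel": [-0.058,0.084,-0.01],"turn": [0,0,-31]},
    {"travel": [-0.0725,0.1045,-0.01],"turn": [0,0,-39]},
  ],
)

```text
time: 24.25
position: [0.5589, 0.2209, 0.1618]
tool_rot: [2.831, 1.36, -0.001]
ft_force: [-1.0, -0.4, -1.1]
grip_width: 0.48
grip_force: 20.0
```

```bash
python3 s.py .5108 .106 .15 89.3
```

```text
t 24.25 p [0.5589 0.2209 0.1618] yaw 51.31 down -1.0 f [-1.  -0.4 -1.1] grip 0.48 20.0 j [ 0.53  0.57 -1.28  1.62  0.55  1.38 -1.5 ]
(0.5108, 0.106, 0.15) travel [-0.1197  0.0343  0.012 ] turn [ 1.000e-02  8.000e-02 -3.799e+01]
```

step_arm(
  commands=[
    {"travel": [-0.024,0.007,0],"turn": [0,0,-8]},
    {"travel": [-0.048,0.014,0],"turn": [0,0,-16]},
    {"travel": [-0.072,0.021,0],"turn": [0,0,-24]},
    {"travel": [-0.098,0.028,0],"turn": [0,0,-32]},
    {"travel": [-0.12,0.034,0],"turn": [0,0,-38]},
  ],
)

```text
time: 24.75
position: [0.5095, 0.1064, 0.1616]
tool_rot: [-2.235, -2.207, 0.002]
ft_force: [0.2, 0.5, -0.6]
grip_width: 0.481
grip_force: 20.0
```

step_arm(
  commands=[
    {"travel": [0,0,0],"turn": [0,0,0]},
    {"travel": [0,0,0],"turn": [0,0,0]},
    {"travel": [0,0,0],"turn": [0,0,0]},
  ],
)

```text
time: 25.05
position: [0.5105, 0.109, 0.1623]
tool_rot: [-2.24, -2.202, -0.001]
ft_force: [0.2, -0.4, -0.8]
grip_width: 0.481
grip_force: 20.0
```

```bash
python3 s.py .5108 .106 .09 89.3 .5108 .106 .051 89.3
```

```text
t 25.05 p [0.5105 0.109  0.1623] yaw 89.01 down -1.0 f [ 0.2 -0.4 -0.8] grip 0.481 20.0 j [ 0.92  0.35 -1.37  1.8   0.35  1.28 -0.56]
(0.5108, 0.106, 0.09) travel [-0.0031  0.0003  0.0723] turn [ 0.02 -0.04 -0.29]
(0.5108, 0.106, 0.051) travel [-0.0031  0.0003  0.1113] turn [ 0.02 -0.04 -0.29]
```

step_arm(
  commands=[
    {"travel": [-0.002,0,0.01],"turn": [0,0,0]},
    {"travel": [-0.003,0,0.03],"turn": [0,0,0]},
    {"travel": [-0.003,0,0.05],"turn": [0,0,0]},
    {"travel": [-0.003,0,0.065],"turn": [0,0,0]},
    {"travel": [-0.003,0,0.07],"turn": [0,0,0]},
  ],
)

```text
time: 25.55
position: [0.509, 0.1053, 0.09]
tool_rot: [-2.237, -2.202, 0.003]
ft_force: [-0.3, 0.3, -0.9]
grip_width: 0.478
grip_force: 20.0
```

step_arm(
  commands=[
    {"travel": [0,0,0],"turn": [0,0,0]},
  ],
)

```text
time: 25.65
position: [0.5098, 0.1054, 0.0913]
tool_rot: [-2.239, -2.202, 0.001]
ft_force: [-0.1, -0.3, -0.7]
grip_width: 0.481
grip_force: 20.0
```

```bash
python3 s.py .5108 .106 .052 89.3
python3 - <<'E'
from h import *
s=ctrl.get_state();im=ctrl.get_image("wrist")[:,:,::-1];c=cam("wrist",s)
b=[proj(c,[.5108,.106+d,.018]) for d in(-.038,.038)];print(np.round(b,0))
cv2.imwrite("pics/w6z.png",cv2.resize(im[40:300,180:460],None,fx=2.4,fy=2.4))
E
```

```text
t 25.65 p [0.5098 0.1054 0.0913] yaw 89.06 down -1.0 f [-0.1 -0.3 -0.7] grip 0.481 20.0 j [ 0.83  0.42 -1.28  1.88  0.44  1.17 -0.62]
(0.5108, 0.106, 0.052) travel [0.0006 0.001  0.0393] turn [-0.09 -0.04 -0.24]
[[324. 245.]
 [322. 158.]]
```

View pics/w6z.png

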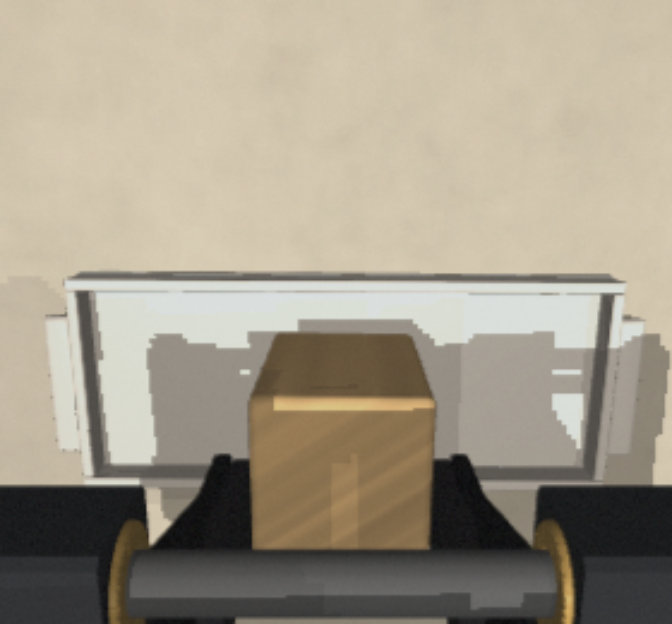

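The view shows the block square over the middle of the box: base columns 275–411 against box columns 66–625. The rim sits about 2 mm further in +y than I assumed, so I'll lower with that correction.

step_arm(
  commands=[
    {"travel": [0.002,0.001,0.005],"turn": [0,0,0]},
    {"travel": [0.002,0.001,0.015],"turn": [0,0,0]},
    {"travel": [0.002,0.001,0.027],"turn": [0,0,0]},
    {"travel": [0.002,0.001,0.035],"turn": [0,0,0]},
    {"travel": [0.002,0.001,0.037],"turn": [0,0,0]},
  ],
)

```text
time: 26.2
position: [0.5104, 0.1065, 0.0536]
tool_rot: [-2.24, -2.201, 0.003]
ft_force: [-0.3, 1.2, -0.6]
grip_width: 0.483
grip_force: 20.0
```

step_arm(
  commands=[
    {"travel": [0,0,0.001],"turn": [0,0,0]},
    {"travel": [0,0,0.002],"turn": [0,0,0]},
    {"travel": [0,0,0.003],"turn": [0,0,0]},
    {"travel": [0,0,0.003],"turn": [0,0,0]},
  ],
)

```text
time: 26.6
position: [0.5116, 0.1068, 0.0522]
tool_rot: [2.241, 2.202, 0.0]
ft_force: [-0.1, -1.2, -0.5]
grip_width: 0.478
grip_force: 20.0
```

```bash
python3 s.py
```

```text
t 26.6 p [0.5116 0.1068 0.0522] yaw 89.0 down -1.0 f [-0.1 -1.2 -0.5] grip 0.478 20.0 j [ 0.77  0.47 -1.22  1.92  0.5   1.1  -0.66]
```

step_arm(
  commands=[
    {"travel": [0,0,0.001],"turn": [0,0,0]},
    {"travel": [0,0,0.002],"turn": [0,0,0]},
    {"travel": [0,0,0.002],"turn": [0,0,0]},
  ],
)

```text
time: 26.9
position: [0.5117, 0.1068, 0.0508]
tool_rot: [2.24, 2.201, -0.0]
ft_force: [-1.6, -1.1, 6.2]
grip_width: 0.478
grip_force: 20.0
```

step_arm(
  commands=[
    {"travel": [0,0,0],"turn": [0,0,0]},
    {"travel": [0,0,0],"turn": [0,0,0]},
    {"travel": [0,0,0],"turn": [0,0,0]},
    {"travel": [0,0,0],"turn": [0,0,0]},
    {"travel": [0,0,0],"turn": [0,0,0]},
  ],
  gripper=0.9,
)

```text
time: 27.4
position: [0.5113, 0.1068, 0.0499]
tool_rot: [-2.241, -2.202, 0.0]
ft_force: [0.7, 0.5, 0.3]
grip_width: 0.837
grip_force: 0.0
```

step_arm(
  commands=[
    {"travel": [0,0,-0.02],"turn": [0,0,0]},
    {"travel": [0,0,-0.05],"turn": [0,0,0]},
    {"travel": [0,0.0,-0.08],"turn": [0,0,0]},
    {"travel": [0,0,-0.09],"turn": [0,0,0]},
  ],
  gripper=1,
)

```text
time: 27.8
position: [0.5129, 0.1076, 0.1427]
tool_rot: [2.239, 2.2, 0.005]
ft_force: [0.5, 0.3, -0.1]
grip_width: 0.995
grip_force: 0.0
```

```bash
python3 s.py .4555 -.0569 .23 -.6 .46 0 .25 40
```

```text
t 27.8 p [0.5129 0.1076 0.1427] yaw 89.01 down -1.0 f [ 0.5  0.3 -0.1] grip 0.995 0.0 j [ 0.88  0.35 -1.32  1.83  0.36  1.24 -0.56]
(0.4555, -0.0569, 0.23) travel [-0.1655 -0.0542 -0.0876] turn [ 0.16 -0.2  89.61]
(0.46, 0.0, 0.25) travel [-0.1085 -0.0506 -0.1076] turn [ 0.2  -0.12 49.01]
```

step_arm(
  commands=[
    {"travel": [-0.018,0.005,-0.015],"turn": [0,0,7]},
    {"travel": [-0.036,0.01,-0.04],"turn": [0,0,15]},
    {"travel": [-0.055,0.015,-0.07],"turn": [0,0,23]},
    {"travel": [-0.075,0.02,-0.095],"turn": [0,0,31]},
    {"travel": [-0.095,0.025,-0.105],"turn": [0,0,39]},
  ],
)

```text
time: 28.3
position: [0.5358, 0.0107, 0.247]
tool_rot: [2.849, 1.318, 0.004]
ft_force: [1.7, 0.4, -0.0]
grip_width: 0.995
grip_force: 0.0
```

```bash
python3 s.py .5627 -.081 .245 -.6
```

```text
t 28.3 p [0.5358 0.0107 0.247 ] yaw 49.66 down -1.0 f [ 1.7  0.4 -0. ] grip 0.995 0.0 j [ 1.01  0.21 -1.22  1.66  0.2   1.41 -0.93]
(0.5627, -0.081, 0.245) travel [-0.0525  0.0799  0.0022] turn [ 0.12 -0.13 50.26]
```

step_arm(
  commands=[
    {"travel": [-0.009,0.013,0],"turn": [0,0,8.4]},
    {"travel": [-0.018,0.027,0],"turn": [0,0,16.8]},
    {"travel": [-0.026,0.04,0],"turn": [0,0,25.2]},
    {"travel": [-0.035,0.053,0],"turn": [0,0,33.6]},
    {"travel": [-0.044,0.067,0],"turn": [0,0,42]},
  ],
)

```text
time: 28.8
position: [0.5575, -0.0661, 0.2443]
tool_rot: [3.134, 0.21, -0.002]
ft_force: [0.1, 0.4, 0.5]
grip_width: 1.003
grip_force: 0.0
```

```bash
python3 s.py .5627 -.081 .245 -.6
```

```text
t 28.8 p [ 0.5575 -0.0661  0.2443] yaw 7.65 down -1.0 f [0.1 0.4 0.5] grip 1.003 0.0 j [ 0.96  0.25 -1.04  1.6   0.21  1.42 -1.53]
(0.5627, -0.081, 0.245) travel [ 0.0031  0.0155 -0.0007] turn [0.01 0.06 8.25]
```

step_arm(
  commands=[
    {"travel": [0.003,0.0155,0],"turn": [0,0,8.2]},
    {"travel": [0.003,0.0155,0],"turn": [0,0,8.2]},
    {"travel": [0.003,0.0155,0],"turn": [0,0,8.2]},
    {"travel": [0.003,0.0155,0],"turn": [0,0,8.2]},
  ],
)

```text
time: 29.2
position: [0.5626, -0.0788, 0.2448]
tool_rot: [-3.141, -0.001, 0.001]
ft_force: [-0.0, 0.3, 0.1]
grip_width: 1.004
grip_force: 0.0
```

```bash
python3 s.py .5627 -.081 .1125 -.6
python3 - <<'E'
from h import *
s=ctrl.get_state();im=ctrl.get_image("wrist")[:,:,::-1];cv2.imwrite("pics/w7.png",im)
c=cam("wrist",s);H,S,V=cv2.split(cv2.cvtColor(im,cv2.COLOR_BGR2HSV))
for k in blobs((S>140)&(V>60)&((H<8)|(H>172)),60):
    (u,v),r=cv2.minEnclosingCircle(k); print(round(u),round(v),round(r),onplane(c,(u,v),.167)[:2].round(4))
u,v=proj(c,[.511,.107,.068]).round().astype(int);print("block px",u,v);m=np.zeros(V.shape,bool);m[max(0,v-60):v+60,u-60:u+60]=1
for k in blobs((S>70)&(V>90)&(H>8)&(H<32)&m,200): 
    q=cv2.approxPolyDP(k,6,True)[:,0];print([onplane(c,p,.068)[:2].round(3).tolist() for p in q])
E
```

```text
t 29.2 p [ 0.5626 -0.0788  0.2448] yaw 0.04 down -1.0 f [-0.   0.3  0.1] grip 1.004 0.0 j [ 0.95  0.26 -1.01  1.58  0.22  1.42 -1.64]
(0.5627, -0.081, 0.1125) travel [0.0002 0.0023 0.1323] turn [-0.03  0.03  0.64]
45 244 23 [0.5231 0.1668]
326 196 19 [ 0.5672 -0.0812]
520 82 46 [ 0.6579 -0.2287]
block px 168 217
[[0.533, 0.134], [0.493, 0.134], [0.492, 0.082], [0.524, 0.056], [0.548, 0.056], [0.549, 0.102]]
```

step_arm(
  commands=[
    {"travel": [0.0002,0.002,0.03],"turn": [0,0,0.6]},
    {"travel": [0.0002,0.002,0.07],"turn": [0,0,0.6]},
    {"travel": [0.0002,0.002,0.11],"turn": [0,0,0.6]},
    {"travel": [0.0002,0.002,0.125],"turn": [0,0,0.6]},
    {"travel": [0.0002,0.002,0.125],"turn": [0,0,0.6]},
  ],
)

```text
time: 29.75
position: [0.5615, -0.0816, 0.1183]
tool_rot: [-3.14, 0.019, 0.006]
ft_force: [1.3, -0.7, 1.3]
grip_width: 1.0
grip_force: 0.0
```

```bash
python3 s.py .5627 -.081 .1125 -.6
```

```text
t 29.75 p [ 0.5615 -0.0816  0.1183] yaw -0.7 down -1.0 f [ 1.3 -0.7  1.3] grip 1.0 0.0 j [ 0.9   0.36 -0.96  1.75  0.31  1.2  -1.73]
(0.5627, -0.081, 0.1125) travel [ 0.0012 -0.0006  0.0058] turn [-0.07  0.22 -0.1 ]
```

step_arm(
  commands=[
    {"travel": [0.001,-0.0005,0.003],"turn": [0,0,0]},
    {"travel": [0.001,-0.0005,0.006],"turn": [0,0,0]},
    {"travel": [0.001,-0.0005,0.006],"turn": [0,0,0]},
  ],
  gripper=0.7,
)

```text
time: 30.05
position: [0.565, -0.0819, 0.1152]
tool_rot: [3.141, -0.022, 0.003]
ft_force: [-0.2, 0.3, -0.5]
grip_width: 0.812
grip_force: 0.0
```

step_arm(
  commands=[
    {"travel": [0,0,0],"turn": [0,0,0]},
    {"travel": [0,0,0],"turn": [0,0,0]},
    {"travel": [0,0,0],"turn": [0,0,0]},
    {"travel": [0,0,0],"turn": [0,0,0]},
    {"travel": [0,0,0],"turn": [0,0,0]},
  ],
  gripper=0.35,
  force=25,
)

```text
time: 30.55
position: [0.5641, -0.082, 0.1141]
tool_rot: [3.141, -0.022, 0.0]
ft_force: [-0.8, -0.3, 0.0]
grip_width: 0.494
grip_force: 24.0
```

step_arm(
  commands=[
    {"travel": [0,0,0],"turn": [0,0,0]},
    {"travel": [0,0,0],"turn": [0,0,0]},
  ],
)

```text
time: 30.75
position: [0.5642, -0.082, 0.1141]
tool_rot: [3.141, -0.022, 0.0]
ft_force: [0.2, 0.8, 2.0]
grip_width: 0.496
grip_force: 24.0
```

step_arm(
  commands=[
    {"travel": [0,0,-0.005],"turn": [0,0,0]},
    {"travel": [0,0,-0.015],"turn": [0,0,0]},
    {"travel": [0,0,-0.03],"turn": [0,0,0]},
    {"travel": [0,0,-0.045],"turn": [0,0,0]},
    {"travel": [0,0,-0.05],"turn": [0,0,0]},
  ],
)

```text
time: 31.25
position: [0.5656, -0.0817, 0.1668]
tool_rot: [3.141, -0.022, 0.006]
ft_force: [-0.2, -0.0, -1.7]
grip_width: 0.495
grip_force: 23.6
```

```bash
python3 s.py .569 .1088 .162 -.6
```

```text
t 31.25 p [ 0.5656 -0.0817  0.1668] yaw -0.8 down -1.0 f [-0.2 -0.  -1.7] grip 0.495 23.6 j [ 0.93  0.32 -0.98  1.69  0.27  1.28 -1.7 ]
(0.569, 0.1088, 0.162) travel [ 0.0008 -0.1906  0.0047] turn [ 0.05 -0.22 -0.2 ]
```

step_arm(
  commands=[
    {"travel": [0.001,-0.012,0],"turn": [0,0,0]},
    {"travel": [0.002,-0.035,0],"turn": [0,0,0]},
    {"travel": [0.002,-0.065,0],"turn": [0,0,0]},
    {"travel": [0.002,-0.1,0],"turn": [0,0,0]},
    {"travel": [0.002,-0.13,0],"turn": [0,0,0]},
  ],
)

```text
time: 31.75
position: [0.5671, 0.051, 0.1636]
tool_rot: [-3.141, 0.02, 0.001]
ft_force: [0.6, -0.0, -2.4]
grip_width: 0.493
grip_force: 23.6
```

step_arm(
  commands=[
    {"travel": [0,-0.025,0],"turn": [0,0,0]},
    {"travel": [0,-0.045,0],"turn": [0,0,0]},
    {"travel": [0,-0.058,0],"turn": [0,0,0]},
    {"travel": [0,-0.06,0],"turn": [0,0,0]},
    {"travel": [0,-0.06,0],"turn": [0,0,0]},
  ],
)

```text
time: 32.25
position: [0.5686, 0.108, 0.1637]
tool_rot: [3.141, -0.021, -0.001]
ft_force: [-0.1, -0.0, -2.3]
grip_width: 0.498
grip_force: 23.6
```

step_arm(
  commands=[
    {"travel": [0,0,0],"turn": [0,0,0]},
    {"travel": [0,0,0],"turn": [0,0,0]},
  ],
)

```text
time: 32.45
position: [0.569, 0.1065, 0.1639]
tool_rot: [3.141, -0.026, -0.0]
ft_force: [-0.3, -0.2, -2.5]
grip_width: 0.501
grip_force: 23.6
```

```bash
python3 s.py .5705 .1088 .1155 -.6
```

```text
t 32.45 p [0.569  0.1065 0.1639] yaw -0.93 down -1.0 f [-0.3 -0.2 -2.5] grip 0.501 23.6 j [ 0.61  0.36 -1.03  1.67  0.32  1.29 -2.06]
(0.5705, 0.1088, 0.1155) travel [ 0.0015 -0.0023  0.0484] turn [ 0.04  0.01 -0.33]
```

step_arm(
  commands=[
    {"travel": [0.0015,-0.0023,0.01],"turn": [0,0,0]},
    {"travel": [0.0015,-0.0023,0.025],"turn": [0,0,0]},
    {"travel": [0.0015,-0.0023,0.038],"turn": [0,0,0]},
    {"travel": [0.0015,-0.0023,0.045],"turn": [0,0,0]},
    {"travel": [0.0015,-0.0023,0.047],"turn": [0,0,0]},
  ],
)

```text
time: 32.95
position: [0.5693, 0.1101, 0.1154]
tool_rot: [3.141, -0.022, -0.004]
ft_force: [-0.7, -0.5, -0.6]
grip_width: 0.494
grip_force: 23.8
```

step_arm(
  commands=[
    {"travel": [0,0,0.001],"turn": [0,0,0]},
    {"travel": [0,0,0.002],"turn": [0,0,0]},
    {"travel": [0,0,0.002],"turn": [0,0,0]},
  ],
)

```text
time: 33.25
position: [0.5706, 0.1105, 0.1154]
tool_rot: [-3.141, 0.022, -0.001]
ft_force: [-0.1, 0.9, -2.4]
grip_width: 0.493
grip_force: 23.6
```

```bash
python3 s.py .5705 .1088 .1155 -.6
```

```text
t 33.25 p [0.5706 0.1105 0.1154] yaw -0.8 down -1.0 f [-0.1  0.9 -2.4] grip 0.493 23.6 j [ 0.58  0.41 -1.    1.72  0.37  1.21 -2.1 ]
(0.5705, 0.1088, 0.1155) travel [-0.0001  0.0017 -0.0001] turn [-0.   -0.04 -0.2 ]
```

step_arm(
  commands=[
    {"travel": [0,0.0015,0.001],"turn": [0,0,0]},
    {"travel": [0,0.0015,0.002],"turn": [0,0,0]},
    {"travel": [0,0.0015,0.002],"turn": [0,0,0]},
    {"travel": [0,0.0015,0.002],"turn": [0,0,0]},
  ],
)

```text
time: 33.65
position: [0.5716, 0.11, 0.1152]
tool_rot: [-3.14, 0.021, -0.005]
ft_force: [-1.0, 0.5, 7.2]
grip_width: 0.5
grip_force: 24.9
```

step_arm(
  commands=[
    {"travel": [0,0,-0.001],"turn": [0,0,0]},
    {"travel": [0,0,-0.001],"turn": [0,0,0]},
    {"travel": [0,0,-0.001],"turn": [0,0,0]},
    {"travel": [0,0,-0.001],"turn": [0,0,0]},
    {"travel": [0,0,-0.001],"turn": [0,0,0]},
  ],
  gripper=1,
)

```text
time: 34.15
position: [0.5702, 0.1087, 0.1138]
tool_rot: [3.141, -0.022, -0.001]
ft_force: [0.6, -0.0, 0.2]
grip_width: 0.861
grip_force: 0.0
```

step_arm(
  commands=[
    {"travel": [0,0,-0.02],"turn": [0,0,0]},
    {"travel": [0,0,-0.05],"turn": [0,0,0]},
    {"travel": [0,0,-0.085],"turn": [0,0,0]},
    {"travel": [0,0,-0.115],"turn": [0,0,0]},
    {"travel": [0,0,-0.13],"turn": [0,0,0]},
  ],
)

```text
time: 34.65
position: [0.5713, 0.1094, 0.2467]
tool_rot: [-3.141, 0.022, -0.005]
ft_force: [-0.1, -0.3, -0.6]
grip_width: 0.996
grip_force: 0.0
```

```bash
python3 s.py .4555 -.0569 .24 -.6
python3 - <<'E'
from h import *
s=ctrl.get_state();im=ctrl.get_image("wrist")[:,:,::-1];cv2.imwrite("pics/w8.png",im)
c=cam("wrist",s);H,S,V=cv2.split(cv2.cvtColor(im,cv2.COLOR_BGR2HSV))
for k in blobs((S>140)&(V>60)&((H<8)|(H>172)),60):
    (u,v),r=cv2.minEnclosingCircle(k); print(round(u),round(v),round(r),onplane(c,(u,v),.168)[:2].round(4))
E
```

```text
t 34.65 p [0.5713 0.1094 0.2467] yaw -0.8 down -1.0 f [-0.1 -0.3 -0.6] grip 0.996 0.0 j [ 0.63  0.31 -1.05  1.55  0.27  1.44 -2.02]
(0.4555, -0.0569, 0.24) travel [-0.1135  0.1679  0.0062] turn [-0.02 -0.2  -0.2 ]
183 247 25 [0.5304 0.2341]
320 199 19 [0.5729 0.1116]
11 128 30 [0.6357 0.3566]
601 106 17 [ 0.6462 -0.1082]
```

step_arm(
  commands=[
    {"travel": [-0.02,0.03,0],"turn": [0,0,0]},
    {"travel": [-0.046,0.068,0],"turn": [0,0,0]},
    {"travel": [-0.072,0.106,0],"turn": [0,0,0]},
    {"travel": [-0.096,0.142,0],"turn": [0,0,0]},
    {"travel": [-0.1135,0.168,0],"turn": [0,0,0]},
  ],
)

```text
time: 35.2
position: [0.4519, -0.0606, 0.2426]
tool_rot: [3.14, -0.028, -0.003]
ft_force: [0.2, -1.0, 0.0]
grip_width: 1.001
grip_force: 0.0
```

step_arm(
  commands=[
    {"travel": [0,0,0.02],"turn": [0,0,0]},
    {"travel": [0,0,0.055],"turn": [0,0,0]},
    {"travel": [0,0,0.08],"turn": [0,0,0]},
    {"travel": [0,0,0.085],"turn": [0,0,0]},
    {"travel": [0,0,0.085],"turn": [0,0,0]},
  ],
)

```text
time: 35.7
position: [0.4534, -0.0573, 0.158]
tool_rot: [-3.14, 0.022, 0.004]
ft_force: [0.1, 0.3, -0.1]
grip_width: 0.998
grip_force: 0.0
```

```bash
python3 s.py .4555 -.0569 .0708 -.6
```

```text
t 35.7 p [ 0.4534 -0.0573  0.158 ] yaw -0.79 down -1.0 f [ 0.1  0.3 -0.1] grip 0.998 0.0 j [ 1.1  -0.04 -1.    1.95 -0.03  1.21 -1.47]
(0.4555, -0.0569, 0.0708) travel [ 0.0023 -0.0003  0.0872] turn [-0.08  0.14 -0.19]
```

step_arm(
  commands=[
    {"travel": [0.002,0,0.025],"turn": [0,0,0]},
    {"travel": [0.002,0,0.05],"turn": [0,0,0]},
    {"travel": [0.002,0,0.075],"turn": [0,0,0]},
    {"travel": [0.002,0,0.085],"turn": [0,0,0]},
    {"travel": [0.002,0,0.087],"turn": [0,0,0]},
  ],
)

```text
time: 36.2
position: [0.4564, -0.0574, 0.0719]
tool_rot: [-3.141, 0.022, 0.001]
ft_force: [-0.3, 0.7, 0.1]
grip_width: 0.997
grip_force: 0.0
```

step_arm(
  commands=[
    {"travel": [0,0,0],"turn": [0,0,0]},
    {"travel": [0,0,0],"turn": [0,0,0]},
    {"travel": [0,0,0],"turn": [0,0,0]},
    {"travel": [0,0,0],"turn": [0,0,0]},
    {"travel": [0,0,0],"turn": [0,0,0]},
  ],
  gripper=0.35,
  force=25,
)

```text
time: 36.7
position: [0.4567, -0.0577, 0.0724]
tool_rot: [3.141, -0.022, 0.001]
ft_force: [-0.0, 0.4, 0.7]
grip_width: 0.631
grip_force: 3.4
```

step_arm(
  commands=[
    {"travel": [0,0,0],"turn": [0,0,0]},
    {"travel": [0,0,0],"turn": [0,0,0]},
    {"travel": [0,0,0],"turn": [0,0,0]},
  ],
)

```text
time: 37.0
position: [0.4567, -0.0577, 0.0724]
tool_rot: [3.141, -0.022, 0.001]
ft_force: [-0.4, -0.8, 4.5]
grip_width: 0.611
grip_force: 25.0
```

```bash
python3 s.py .459 .1079 .12 -.6
```

```text
t 37.0 p [ 0.4567 -0.0577  0.0724] yaw -0.8 down -1.0 f [-0.4 -0.8  4.5] grip 0.611 25.0 j [ 1.05  0.13 -1.02  2.04  0.13  1.03 -1.61]
(0.459, 0.1079, 0.12) travel [-0.     -0.1656 -0.0477] turn [ 0.03 -0.03 -0.2 ]
```

step_arm(
  commands=[
    {"travel": [0,0,-0.008],"turn": [0,0,0]},
    {"travel": [0,0,-0.025],"turn": [0,0,0]},
    {"travel": [0,-0.005,-0.042],"turn": [0,0,0]},
    {"travel": [-0.001,-0.02,-0.048],"turn": [0,0,0]},
    {"travel": [-0.001,-0.045,-0.048],"turn": [0,0,0]},
  ],
)

```text
time: 37.5
position: [0.4563, -0.0128, 0.1207]
tool_rot: [3.14, -0.027, 0.002]
ft_force: [0.4, 0.6, -2.0]
grip_width: 0.613
grip_force: 25.0
```

step_arm(
  commands=[
    {"travel": [0,-0.03,0],"turn": [0,0,0]},
    {"travel": [0,-0.06,0],"turn": [0,0,0]},
    {"travel": [0,-0.09,0],"turn": [0,0,0]},
    {"travel": [0,-0.11,0],"turn": [0,0,0]},
    {"travel": [-0.001,-0.12,0],"turn": [0,0,0]},
  ],
)

```text
time: 38.0
position: [0.4557, 0.1107, 0.1198]
tool_rot: [-3.141, 0.016, 0.001]
ft_force: [0.3, 0.6, -2.5]
grip_width: 0.614
grip_force: 25.0
```

step_arm(
  commands=[
    {"travel": [0,0,0],"turn": [0,0,0]},
    {"travel": [0,0,0],"turn": [0,0,0]},
  ],
)

```text
time: 38.2
position: [0.4564, 0.1067, 0.1197]
tool_rot: [3.141, -0.022, -0.001]
ft_force: [0.2, 0.1, -1.1]
grip_width: 0.615
grip_force: 25.0
```

```bash
python3 s.py .458 .1079 .0745 -.6
```

```text
t 38.2 p [0.4564 0.1067 0.1197] yaw -0.82 down -1.0 f [ 0.2  0.1 -1.1] grip 0.615 25.0 j [ 0.87  0.1  -1.18  1.97  0.1   1.14 -1.94]
(0.458, 0.1079, 0.0745) travel [ 0.0017 -0.0013  0.0452] turn [ 0.04  0.05 -0.22]
```

step_arm(
  commands=[
    {"travel": [0.001,-0.001,0.01],"turn": [0,0,0]},
    {"travel": [0.001,-0.001,0.022],"turn": [0,0,0]},
    {"travel": [0.001,-0.001,0.035],"turn": [0,0,0]},
    {"travel": [0.001,-0.001,0.042],"turn": [0,0,0]},
    {"travel": [0.001,-0.001,0.044],"turn": [0,0,0]},
  ],
)

```text
time: 38.7
position: [0.4566, 0.1083, 0.0745]
tool_rot: [-3.141, 0.022, 0.004]
ft_force: [0.1, -0.5, -2.5]
grip_width: 0.616
grip_force: 25.0
```

step_arm(
  commands=[
    {"travel": [0,0,0.001],"turn": [0,0,0]},
    {"travel": [0,0,0.002],"turn": [0,0,0]},
    {"travel": [0,0,0.003],"turn": [0,0,0]},
    {"travel": [0,0,0.003],"turn": [0,0,0]},
  ],
)

```text
time: 39.1
position: [0.4583, 0.1086, 0.0735]
tool_rot: [3.141, -0.022, 0.002]
ft_force: [0.4, -0.3, -0.7]
grip_width: 0.621
grip_force: 25.0
```

step_arm(
  commands=[
    {"travel": [0,0,0.001],"turn": [0,0,0]},
    {"travel": [0,0,0.0015],"turn": [0,0,0]},
    {"travel": [0,0,0.0015],"turn": [0,0,0]},
  ],
)

```text
time: 39.4
position: [0.4593, 0.1086, 0.0734]
tool_rot: [3.141, -0.022, 0.004]
ft_force: [-1.8, -1.0, 11.1]
grip_width: 0.614
grip_force: 25.0
```

step_arm(
  commands=[
    {"travel": [0,0,0],"turn": [0,0,0]},
    {"travel": [0,0,0],"turn": [0,0,0]},
    {"travel": [0,0,0],"turn": [0,0,0]},
    {"travel": [0,0,0],"turn": [0,0,0]},
    {"travel": [0,0,0],"turn": [0,0,0]},
  ],
  gripper=1,
)

```text
time: 39.9
position: [0.4576, 0.1084, 0.0714]
tool_rot: [3.141, -0.022, -0.0]
ft_force: [0.1, -0.1, 0.7]
grip_width: 0.958
grip_force: 0.0
```

step_arm(
  commands=[
    {"travel": [0,0,-0.02],"turn": [0,0,0]},
    {"travel": [0,0,-0.06],"turn": [0,0,0]},
    {"travel": [0,0,-0.1],"turn": [0,0,0]},
    {"travel": [0,0,-0.14],"turn": [0,0,0]},
    {"travel": [0,0,-0.17],"turn": [0,0,0]},
  ],
)

```text
time: 40.4
position: [0.4582, 0.1089, 0.2439]
tool_rot: [3.14, -0.021, 0.004]
ft_force: [0.3, -0.1, -0.7]
grip_width: 1.002
grip_force: 0.0
```

step_arm(
  commands=[
    {"travel": [0,0,-0.02],"turn": [0,0,0]},
    {"travel": [0,0,-0.03],"turn": [0,0,0]},
    {"travel": [0,0,-0.03],"turn": [0,0,0]},
    {"travel": [0,0,-0.03],"turn": [0,0,0]},
  ],
)

```text
time: 40.8
position: [0.4572, 0.1084, 0.2704]
tool_rot: [-3.141, 0.022, 0.003]
ft_force: [0.4, 0.0, 0.5]
grip_width: 1.001
grip_force: 0.0
```

```bash
python3 s.py
python3 - <<'E'
from h import *
s=ctrl.get_state();im=ctrl.get_image("wrist")[:,:,::-1]
c=cam("wrist",s)
for X in([.5716,.108,.168],[.458,.108,.124],[.5125,.107,.068],[.53,.315,.076]):print(proj(c,X).round(0))
cv2.imwrite("pics/w9.png",im)
E
```

```text
t 40.8 p [0.4572 0.1084 0.2704] yaw -0.79 down -1.0 f [0.4 0.  0.5] grip 1.001 0.0 j [ 0.97 -0.13 -1.15  1.75 -0.12  1.44 -1.74]
[321.  58.]
[323. 181.]
[323. 125.]
[141. 112.]
```

View pics/w9.png

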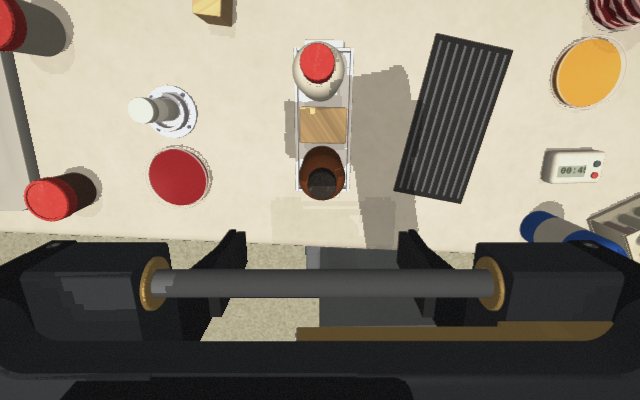

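The final view shows the tall bottle (317,62), the block (324,125) and the short bottle (322,180) in the box, with the vial in the stand (141,110) and nothing else disturbed. I'm handing in.

```bash
python3 -c "
from bench import ctrl
print(ctrl.close_job())"
```

```text
the job is handed in; nothing more can be done
None
```

The job is handed in at about 41 s of the 136 s allowed, no verdict returned; the last wrist picture shows both bottles back upright in the box with the block between them, the vial in the stand, and the dishes and timer apparently where they started.

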